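Pack a radio module on end in its shipping carton and fold the flaps shut

TASK

Pack the black radio module for shipping: stand it on its plain end on the bench, aerial end up, and let go; then take it again and lower it, still aerial end up, all the way down into the foam pocket of the open cardboard carton. Once it is let go there, close the carton by folding its flaps flat: first the two narrow end flaps, next the short one of the two wide flaps, and last the long wide flap over it. Leave the other things on the bench where they are.

Things in the scene. Friction and masses are not known exactly. Their poses are not given: they have to be found in the camera images.
- module: black hand-held radio module, 115 x 60 x 29 mm, lying flat, face up. Origin: centre of the underside. x along its length from the plain flat end (-58 mm) to the aerial end (+58 mm), z out of its face. Body: y -33 to +27, z 0 to 29 mm (0 to 24 where x is over 29). Aerial stub 10 mm across at x 44, y 14, up to z 41; connector block x 35 to 52, y -30 to -1, up to z 28. 0.12 to 0.24 kg
- module_mid (a point): middle of the module's body, at (0, -3, 14.5) mm in its frame. Grasp the module across its width (y, 58 to 60 mm). Stood on its plain end it is 116 mm tall on a 60 x 29 mm foot, its x axis points up and this point is 58 mm above the bench
- carton: small brown cardboard carton, open at the top, fixed to the bench; outside 84 (its x) by 126 mm (its y), inside 76 x 118 mm, floor 4 mm. Origin: centre of its underside, z up. The two end walls (-y, +y) are 126 mm high, the -x wall 130, the +x wall 134 mm. Each wall carries a 3 mm thick flap on its top edge, which starts open, slanting outward
- flap_end_l (a joint): narrow end flap on the carton's +y wall, 74 mm wide, 40 mm long; hinge line along x at y = +61, z = 126 mm in the carton's frame. 0 rad = folded flat shut towards the middle, 1.57 = upright, more = slanting outward (up to 2.5). It stays where it is left
- flap_end_r (a joint): narrow end flap on the carton's -y wall, like the other; hinge line at y = -61, z = 126 mm; 0 rad = shut, 1.57 = upright
- flap_short (a joint): short wide flap on the carton's -x wall, 124 mm wide, 40 mm long; hinge line along y at x = -40, z = 130 mm; 0 rad = shut (lies on the end flaps), 1.57 = upright
- flap_long (a joint): long wide flap on the carton's +x wall, 124 mm wide, 56 mm long; hinge line along y at x = +40, z = 134 mm; 0 rad = shut (overlaps the short flap by 16 mm), 1.57 = upright
- carton_mouth (a point): centre of the carton's mouth, 126 mm above its origin
- driver_red: red-handled screwdriver, 180 mm, lying on the bench: leave alone
- cutters: red-handled cutting pliers, 146 x 44 mm, 11 mm high: leave alone
- cell_0: grey flat battery cell, 53 x 34 x 10 mm: leave alone
- solder_reel: reel of solder wire, 56 mm across, 29 mm high: leave alone
- tape_roll: black roll of tape, 62 mm across, 19 mm high: leave alone
- marker_pen: white and blue marker pen, 135 mm, 16 mm high: leave alone
- tape_measure: yellow tape measure, 35 x 80 mm, 62 mm high: leave alone
- foam_pocket (a point): centre of the inner floor, 4 mm above the carton's origin. Grey foam, up to 54 mm above the bench, leaves a central pocket of 38 mm (carton's x) by 68 mm (carton's y) down to this floor: the module stands in it with its width along the carton's y, its face to either side, its top then 120 mm above the bench

How it is judged:
By the outcome, as a careful person would: the job done as asked, in the order asked, and still so for the second after the job is handed in, with the robot touching nothing.
It also fails if it takes over 72 s, if anything falls off the work surface, if the arm or the gripper's body presses on something with over 40 N, if the wrist force passes 120 N, or if a joint passes its speed limit or range.

ROBOT

A 7-joint arm with a two-finger parallel gripper is mounted at the origin on a cart in front of the work surface, level with it; the furniture and walls round the work are solid. World frame = base frame: x ahead of the robot, y to its left, z up, the work surface at z = 0. Lengths are in m, angles in rad, forces in N, time in s.
With the tool pointing down it reaches from about 0.4 to 0.9 m from the base axis. Payload 5.5 kg.
Tool frame: the origin (TCP) lies between the finger pads; the fingertips stand 14 mm ahead of it and the grasp point (between the pads) lies 5 mm behind it; z points along the fingers, y is the direction in which the jaws open and shut (so a half turn about z gives the same grasp; the last joint's range is limited). The gripper opens to 85 mm and grips with 20 to 120 N. Pads are 22 mm wide; open, the fingers measure 114 mm over their backs; the gripper's body (76 mm by 85 mm) begins 54 mm behind the grasp point. The pads swing forward as they close: fully open they stand 13 mm farther back than shut.
Start: joints at [1.498, 0.501, -0.427, 1.55, 0.221, 1.138, -0.21], TCP at [0.214, -0.614, 0.245] pointing down, gripper open.
Joint ranges: [-2.88, 2.88], [-0.31, 2.03], [-1.54, 1.56], [0.2, 2.42], [-1.41, 4.55], [0.19, 2.02], [-2.57, 2.57]. Speed limits (rad/s): [2.57, 2.57, 3.14, 3.14, 3.14, 3.14, 3.14].

INTERFACE

Orientations are given as a rotation vector (axis times angle).
In Python, from station import manip gives the robot as it stands. The module is installed in compiled form; this text tells all that it offers.
- The arm moves only by the shell command python3 -m jog 'ROWS' [FORCE]. ROWS is a JSON object of lists of equal length, an entry for each row: "travel": the shift along the world's x, y, z in mm, a list of three; "rot": the turn, a rotation vector about the world's x, y, z in rad, a list of three; "claw": the opening, from 0 (shut) to 1 (fully open). In form: {"travel": [[tx, ty, tz], ...], "rot": [[ax, ay, az], ...], "claw": [claw, ...]}. A call has 1 to 12 rows; each row is the pose to reach, as a shift and turn from the pose commanded when the call began; what a row does not reach only later rows make up. A row lasts 1/12 s, in which the tool goes at most 41.7 mm and 7.16 degrees, less where a joint would pass 70% of its speed; a pose out of reach is approached as far as the arm can. A call with a gripper value outside its range is refused whole. The fingers move at their own pace and stop on an object; FORCE is the grip in N (left out, the last holds). Time passes only in rows, so rows that repeat a pose let the fingers close. It gives the time, the measured TCP pose, the force and the opening at its end, in the units of the state.
- manip.sense(): the state, without advancing time (a new reading comes with each control period).
- manip.camera(name): name is "scene" or "side" or "wrist"; returns the picture (420x560x3 uint8, red, green, blue); there is no depth.
- manip.calibration(name): a dict with "mtx" (3x3 intrinsics, pixels), "k1" (the pictures are not rectified: a ray, as slopes to the right and down, at radius r is drawn at 1 + k1 r^2 times it, then the intrinsics apply), "R" (3x3) and "t" (3): a world point X has camera coordinates R X + t. Camera axes: x right, y down, z forward; pixel columns grow to the right and rows downward; lengths in m; the calibration is good to about 2 mm. A picture is of the moment at which its call begins: read the wrist's pose just before it. calibration takes no time and is no camera call; for the wrist camera it gives the pose at the moment of the call.
- manip.finish_job(): hands the job in, once; it reports no verdict.
The state is a dict: "time_s": time; "joints": joint angles; "joint_vel": joint speeds; "joint_torque": joint torques, N m; "ee_pos": TCP position; "eef_rot": TCP orientation; "ft_force": force on the tool from outside, world axes, zero at the start; "moment": the same for the moment, N m; "opening": opening from 0.0 (shut) to 1.0 (fully open).
Only numpy, scipy, OpenCV 4.12 (cv2) and the standard library are available. Lean on these libraries where they do the work, as an engineer would, in place of code of your own. Each camera call takes 0.05 s, during which the arm holds its last target. There are 200 camera calls.

## Working session

There is one attempt and no reset: what is moved stays moved. The work goes in short steps, Python scripts to look and compute and a shell command to move; the robot and the scene stay as the last step left them, time stands still between calls to the robot, and variables do not carry over. Pictures are saved under pics/ and viewed, about 8 in all and at most 12, crops included, and the job is handed in when it is done.

```bash
mkdir -p pics
cat > h.py <<'E'
import numpy as np, cv2, json
from station import manip
from scipy.spatial.transform import Rotation as Ro
def ray(c,u,v):
    K=np.array(c["mtx"]);k=c["k1"];R=np.array(c["R"]);t=np.array(c["t"])
    d=np.array([(u-K[0,2])/K[0,0],(v-K[1,2])/K[1,1]]);s=d.copy()
    for _ in range(20): s=d/(1+k*(s@s))
    return -R.T@t, R.T@np.array([s[0],s[1],1.])
def onz(c,u,v,z):
    o,d=ray(c,u,v); return o+d*(z-o[2])/d[2]
def proj(c,X):
    K=np.array(c["mtx"]);p=np.array(c["R"])@np.array(X)+np.array(c["t"]);s=p[:2]/p[2];s=s*(1+c["k1"]*(s@s))
    return K[0,0]*s[0]+K[0,2],K[1,1]*s[1]+K[1,2]
def tri(c1,p1,c2,p2):
    o1,d1=ray(c1,*p1);o2,d2=ray(c2,*p2)
    s=np.linalg.lstsq(np.c_[d1,-d2],o2-o1,rcond=None)[0]
    a=o1+s[0]*d1;b=o2+s[1]*d2; return (a+b)/2,np.linalg.norm(a-b)
def shot(n,f):
    im=manip.camera(n); cv2.imwrite(f"pics/{f}.png",im[:,:,::-1]); return im
E
python3 - <<'E'
from h import *
for n in("scene","side"):
    shot(n,n+"0"); c=manip.calibration(n); print(n,np.round(-np.array(c["R"]).T@np.array(c["t"]),3),np.array(c["mtx"]).round(1).tolist(),c["k1"])
a=cv2.imread("pics/scene0.png");b=cv2.imread("pics/side0.png")
print(manip.sense())
E
```

```text
scene [0.388 1.008 0.629] [[447.2, 0.0, 280.4], [0.0, 447.2, 217.4], [0.0, 0.0, 1.0]] -0.10853188581297632
side [ 0.763 -0.554  1.234] [[475.8, 0.0, 283.7], [0.0, 475.8, 207.9], [0.0, 0.0, 1.0]] -0.1610846464368072
{'time_s': 0.1, 'joints': array([ 1.49820146,  0.50175376, -0.42680299,  1.55132083,  0.22080092,
        1.13830982, -0.21029954]), 'joint_vel': array([-9.41400145e-04, -9.34621965e-05, -1.28825561e-03, -4.70059583e-03,
        1.37613900e-03, -9.04332742e-04, -7.90694317e-04]), 'joint_torque': array([-1.08477866e-02, -5.70826864e+01, -5.83821103e+00, -2.81753647e+01,
        1.06859303e-02,  5.60840257e-03, -1.40055146e-06]), 'ee_pos': array([ 0.21395165, -0.61315397,  0.2443731 ]), 'eef_rot': array([-3.09570625e+00, -5.24764992e-01,  3.64972928e-04]), 'ft_force': array([ 0.21068857, -0.10864994, -0.33533998]), 'moment': array([-0.01756342, -0.01609952,  0.00407081]), 'opening': 1.00090227723407}
```

View pics/scene0.png

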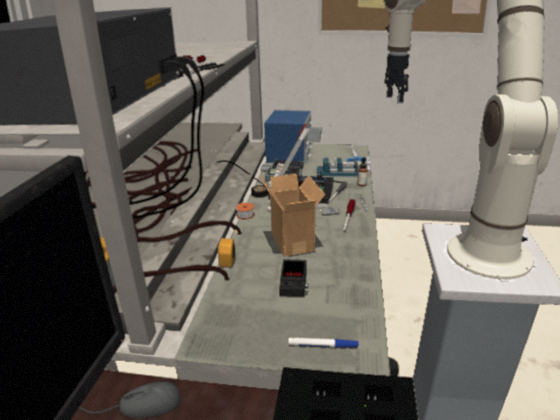

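View pics/side0.png

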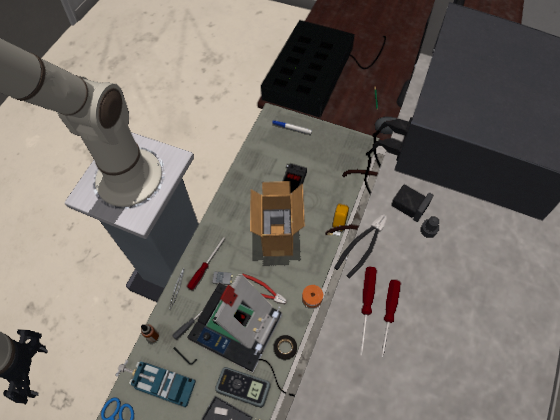

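The scene view shows the carton at about (293,220) and the module at (293,278). In the side view they are at about (277,218) and (294,175). I'll zoom in on both.

Run:
```python
from h import *
a=cv2.imread("pics/scene0.png")[165:305,240:340];b=cv2.imread("pics/side0.png")[155:275,235:315]
f=lambda i,s:cv2.resize(i,None,fx=s,fy=s,interpolation=cv2.INTER_CUBIC)
o=np.zeros((600,800,3),np.uint8);A=f(a,4);B=f(b,5);o[:560,:400]=A;o[:600,400:800]=B
cv2.imwrite("pics/zoom0.png",o)
```

```text
(no output)
```

View pics/zoom0.png

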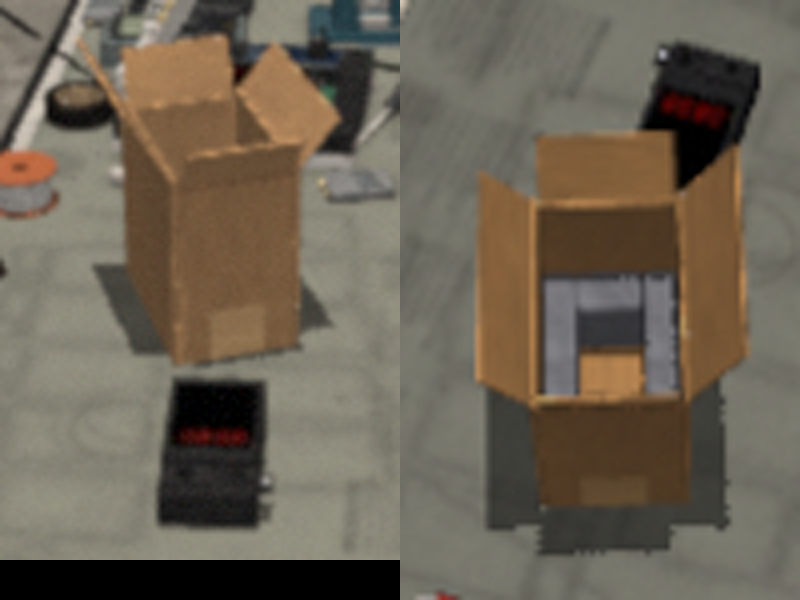

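Run:
```python
from h import *
cs=manip.calibration("scene");cd=manip.calibration("side")
S=lambda x,y:(240+x/4-.4,165+y/4-.4)
D=lambda x,y:(235+(x-400)/5-.4,155+y/5-.4)
def p(l,c,q,z): print(l,(1e3*onz(c,*q,z)).round(0))
print("carton");p("s +x+y bot",cs,S(175,363),0);p("s -x+y bot",cs,S(298,347),0)
p("d -x-y bot",cd,D(537,504),0);p("d +x-y bot",cd,D(690,505),0)
p("d -x-y top",cd,D(535,400),.126);p("d +x-y top",cd,D(692,400),.126)
p("d -x+y top",cd,D(535,205),.126);p("d +x+y top",cd,D(678,205),.126)
p("s +x+y top",cs,S(175,182),.130);p("s -x+y top",cs,S(300,158),.128)
print("flap tips")
print("long +y tip",tri(cs,S(175-0,182),cd,D(680,205)))
print("module")
for l,c,q,z in [("s near+x bot",cs,S(158,525),0),("s near-x bot",cs,S(260,526),0),("s near+x top",cs,S(163,487),.024),("s near-x top",cs,S(264,487),.024),("s far+x top",cs,S(174,380),.029),("s far-x top",cs,S(266,381),.029),
 ("d near-x top",cd,D(672,44),.024),("d near+x top",cd,D(760,65),.024),("d stub",cd,D(662,55),.041),("s stub",cs,S(267,482),.037)]: p(l,c,q,z)
```

```text
carton
s +x+y bot [527.  56.   0.]
s -x+y bot [450.  29.   0.]
d -x-y bot [499. -89.   0.]
d +x-y bot [579. -57.   0.]
d -x-y top [502. -83. 126.]
d +x-y top [577. -53. 126.]
d -x+y top [455.  24. 126.]
d +x+y top [527.  53. 126.]
s +x+y top [525.  55. 130.]
s -x+y top [452.  11. 128.]
flap tips
long +y tip (array([0.52698798, 0.05198588, 0.12815155]), np.float64(0.0034903648271288547))
module
s near+x bot [515. 221.   0.]
s near-x bot [458. 216.   0.]
s near+x top [512. 218.  24.]
s near-x top [456. 212.  24.]
s far+x top [519. 119.  29.]
s far-x top [464. 114.  29.]
d near-x top [460. 214.  24.]
d near+x top [515. 220.  24.]
d stub [461. 194.  41.]
s stub [453. 224.  37.]
```

```bash
python3 -m jog '{"travel":[[10,20,40],[80,170,90],[80,170,90],[80,170,90],[80,170,90],[160,400,110],[160,400,110],[160,400,110],[160,400,110],[160,400,110],[160,400,110],[160,400,110]],"rot":[[0,0,0.05],[0,0,0.15],[0,0,0.25],[0,0,0.35],[0,0,0.45],[0,0,0.55],[0,0,0.65],[0,0,0.66],[0,0,0.66],[0,0,0.66],[0,0,0.66],[0,0,0.66]],"claw":[1,1,1,1,1,1,1,1,1,1,1,1]}' 40
python3 -m jog '{"travel":[[110,370,-30],[110,370,-30],[110,370,-30],[110,370,-30],[110,370,-30],[110,370,-30],[110,370,-30],[110,370,-30],[110,370,-30],[110,370,-30],[110,370,-30],[110,370,-30]],"rot":[[0,0,0.66],[0,0,0.66],[0,0,0.66],[0,0,0.66],[0,0,0.66],[0,0,0.66],[0,0,0.66],[0,0,0.66],[0,0,0.66],[0,0,0.66],[0,0,0.66],[0,0,0.66]],"claw":[1,1,1,1,1,1,1,1,1,1,1,1]}'
python3 - <<'E'
from h import *
s=manip.sense();c=manip.calibration("wrist");print(s["joints"].round(2),s["ee_pos"],Ro.from_rotvec(s["eef_rot"]).as_matrix().round(2))
print("cam",-np.array(c["R"]).T@np.array(c["t"]),np.array(c["R"]).round(2),c["mtx"])
shot("wrist","w1")
for l,X in dict(module=(.487,.165,.029),cartonc=(.514,-.015,.126)).items():print(l,proj(c,X))
E
```

```text
time_s: 1.1
ee_pos: [0.3771, -0.2059, 0.3562]
eef_rot: [2.751, 1.515, 0.001]
ft_force: [-0.0, 0.6, 0.3]
opening: 1.004
time_s: 2.1
ee_pos: [0.4837, 0.157, 0.3247]
eef_rot: [-2.121, -2.316, 0.001]
ft_force: [0.1, -1.0, 0.8]
opening: 1.003
[ 0.59  0.31 -1.14  1.79  0.3   1.24 -0.55] [0.48371636 0.15695368 0.32468752] [[-0.09  1.   -0.  ]
 [ 1.    0.09  0.  ]
 [ 0.   -0.   -1.  ]]
cam [0.47817192 0.22943651 0.45395015] [[ 1.    0.09 -0.  ]
 [ 0.08 -0.96  0.28]
 [ 0.02 -0.28 -0.96]] [[341.26898354   0.         282.16807384]
 [  0.         341.26898354 204.53046288]
 [  0.           0.           1.        ]]
module (np.float64(285.0628205398073), np.float64(159.2939158553528))
cartonc (np.float64(295.0502375838878), np.float64(332.6019938830659))
```

View pics/w1.png

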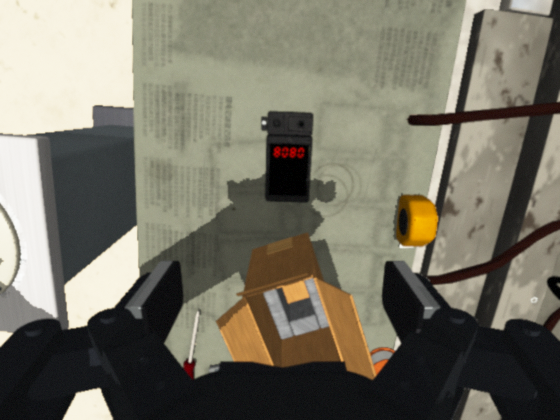

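The wrist view shows the module with corners at about (268,111), (312,114), (266,200) and (309,202), its aerial end at the top (+y). The carton is below it at about (300,310).

Run:
```python
from h import *
c=manip.calibration("wrist");im=cv2.imread("pics/w1.png")
g=im.max(2)[95:215,250:325]; m=(g<60).astype(np.uint8)
m=cv2.morphologyEx(m,cv2.MORPH_OPEN,np.ones((5,5)));m=cv2.morphologyEx(m,cv2.MORPH_CLOSE,np.ones((15,15)))
n,l,st,ce=cv2.connectedComponentsWithStats(m);i=1+st[1:,4].argmax();print(st[1:])
for q,z in [((268,110),.024),((313,113),.024),((266,200),.0),((309,202),.0),((266,200),.029),((309,202),.029)]:print(q,z,(1e3*onz(c,*q,z)).round(0))
for (q,z) in [((266,123),.02)]: print("stub",1e3*onz(c,*q,z))
for q,z in [((247,281),.126),((312,277),.126),((270,344),.126),((333,331),.126)]:print(q,(1e3*onz(c,*q,z)).round(0))
print(st)
```

```text
[[  15   17   47   91 3985]]
(268, 110) 0.024 [462. 221.  24.]
(313, 113) 0.024 [517. 222.  24.]
(266, 200) 0.0 [467. 100.   0.]
(309, 202) 0.0 [526. 102.   0.]
(266, 200) 0.029 [467. 108.  29.]
(309, 202) 0.029 [523. 110.  29.]
stub [460.04699525 204.86505442  20.        ]
(247, 281) [456.  44. 126.]
(312, 277) [525.  55. 126.]
(270, 344) [487. -35. 126.]
(333, 331) [557. -11. 126.]
[[   0    0   75  120 5015]
 [  15   17   47   91 3985]]
```

```bash
python3 -m jog '{"travel":[[2,1,-20],[4,2,-50],[6,3,-80],[8,4,-110],[8,4,-140],[8,4,-170],[8,4,-200],[8,4,-220],[8,4,-240],[8,4,-250],[8,4,-250],[8,4,-250]],"rot":[[-0.1,-0.005,-0.007],[-0.2,-0.01,-0.014],[-0.3,-0.015,-0.02],[-0.4,-0.02,-0.025],[-0.523,-0.027,-0.034],[-0.523,-0.027,-0.034],[-0.523,-0.027,-0.034],[-0.523,-0.027,-0.034],[-0.523,-0.027,-0.034],[-0.523,-0.027,-0.034],[-0.523,-0.027,-0.034],[-0.523,-0.027,-0.034]],"claw":[0.9,0.9,0.9,0.9,0.9,0.9,0.9,0.9,0.9,0.9,0.9,0.9]}'
python3 - <<'E'
from h import *
s=manip.sense();c=manip.calibration("wrist");print(s["joints"].round(2),s["ee_pos"],Ro.from_rotvec(s["eef_rot"]).as_matrix().round(3))
print(s["ft_force"]);shot("wrist","w2")
E
```

```text
time_s: 3.15
ee_pos: [0.4927, 0.1587, 0.0759]
eef_rot: [1.878, 1.97, -0.513]
ft_force: [0.2, -0.2, 0.8]
opening: 0.9
[-0.09  0.79 -0.75  1.83  0.92  1.32 -1.26] [0.49271702 0.15868295 0.07585877] [[-0.043  0.999  0.016]
 [ 0.865  0.046 -0.5  ]
 [-0.501 -0.008 -0.866]]
[ 0.19505148 -0.23617531  0.75226686]
```

View pics/w2.png

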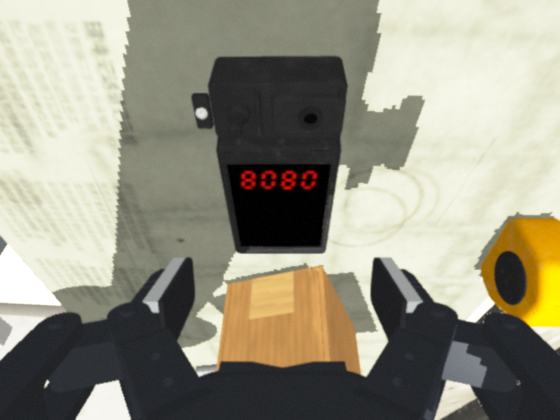

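The fingers straddle the module centrally: finger midline at about column 283, module at about 281. Descending.

```bash
python3 -c "
from h import *
c=manip.calibration('wrist')
for q,z in [((235,253),.029),((328,250),.029),((212,62),.024),((344,62),.024)]:print((1e3*onz(c,*q,z)).round(0))"
python3 -m jog '{"travel":[[0,2,-15],[0,2,-30],[0,2,-42],[0,2,-50],[0,2,-50]],"rot":[[0,0,0],[0,0,0],[0,0,0],[0,0,0],[0,0,0]],"claw":[0.85,0.85,0.85,0.85,0.85]}'
python3 -m jog '{"travel":[[0,0,-2],[0,0,-2],[0,0,-2]],"rot":[[0,0,0],[0,0,0],[0,0,0]],"claw":[0.85,0.85,0.85]}'
python3 -m jog '{"travel":[[0,0,-2],[0,0,-2],[0,0,-2]],"rot":[[0,0,0],[0,0,0],[0,0,0]],"claw":[0.85,0.85,0.85]}'
python3 -m jog '{"travel":[[0,0,-2],[0,0,-2],[0,0,-2]],"rot":[[0,0,0],[0,0,0],[0,0,0]],"claw":[0.85,0.85,0.85]}'
```

```text
[466. 112.  29.]
[523. 119.  29.]
[463. 230.  24.]
[514. 232.  24.]
time_s: 3.62
ee_pos: [0.491, 0.1614, 0.0232]
eef_rot: [1.875, 1.974, -0.516]
ft_force: [-0.2, -0.2, 0.7]
opening: 0.855
time_s: 3.87
ee_pos: [0.4924, 0.1626, 0.0235]
eef_rot: [1.876, 1.973, -0.511]
ft_force: [-0.1, 1.2, -0.4]
opening: 0.853
time_s: 4.12
ee_pos: [0.4923, 0.1624, 0.0215]
eef_rot: [1.876, 1.973, -0.511]
ft_force: [-0.8, 0.1, 0.1]
opening: 0.856
time_s: 4.37
ee_pos: [0.4922, 0.1623, 0.0193]
eef_rot: [1.876, 1.973, -0.511]
ft_force: [-0.2, -0.5, -0.4]
opening: 0.849
```

```bash
python3 -m jog '{"travel":[[0,0,-2],[0,0,-2],[0,0,-2]],"rot":[[0,0,0],[0,0,0],[0,0,0]],"claw":[0.8,0.8,0.8]}'
python3 -m jog '{"travel":[[0,0,-1],[0,0,-1],[0,0,-1]],"rot":[[0,0,0],[0,0,0],[0,0,0]],"claw":[0.8,0.8,0.8]}'
python3 -m jog '{"travel":[[0,0,0],[0,0,0],[0,0,0],[0,0,0],[0,0,0],[0,0,0]],"rot":[[0,0,0],[0,0,0],[0,0,0],[0,0,0],[0,0,0],[0,0,0]],"claw":[0.6,0.6,0.6,0.6,0.6,0.6]}' 50
```

```text
time_s: 4.62
ee_pos: [0.4921, 0.1623, 0.0172]
eef_rot: [1.876, 1.973, -0.512]
ft_force: [-0.4, 0.3, -0.1]
opening: 0.8
time_s: 4.87
ee_pos: [0.4922, 0.1623, 0.0163]
eef_rot: [1.876, 1.973, -0.511]
ft_force: [-0.7, -0.2, -0.3]
opening: 0.798
time_s: 5.37
ee_pos: [0.4922, 0.1628, 0.0166]
eef_rot: [1.876, 1.973, -0.51]
ft_force: [-2.3, 2.3, 5.7]
opening: 0.678
```

```bash
python3 -m jog '{"travel":[[0,0,8],[0,0,30],[5,5,60],[10,10,90],[20,20,120],[30,30,140],[40,40,160],[50,45,180],[50,45,200],[50,45,200],[50,45,200],[50,45,200]],"rot":[[0,0,0],[0,0,0],[0,0,-0.12],[0,0,-0.24],[0,0,-0.36],[0,0,-0.48],[0,0,-0.6],[0,0,-0.72],[0,0,-0.84],[0,0,-0.96],[0,0,-1.08],[0,0,-1.2]],"claw":[0.6,0.6,0.6,0.6,0.6,0.6,0.6,0.6,0.6,0.6,0.6,0.6]}'
python3 -c "
from h import *
s=manip.sense();print(s['joints'].round(2),Ro.from_rotvec(s['eef_rot']).as_matrix().round(3))"
```

```text
time_s: 6.37
ee_pos: [0.5426, 0.207, 0.2163]
eef_rot: [2.88, 0.606, -0.774]
ft_force: [-0.6, -0.5, -2.9]
opening: 0.679
[-0.04  0.8  -0.64  1.3   0.33  1.69 -1.84] [[ 0.792  0.401 -0.46 ]
 [ 0.351 -0.916 -0.194]
 [-0.5   -0.008 -0.866]]
```

```bash
python3 -m jog '{"travel":[[0,0,0],[0,0,0],[0,0,0],[0,0,0],[0,0,0],[0,0,0],[0,0,0],[0,0,0],[0,0,0],[0,0,0],[0,0,0],[0,0,0]],"rot":[[0.048,-0.11,0],[0.096,-0.22,0],[0.144,-0.33,0],[0.192,-0.44,0],[0.24,-0.55,0],[0.288,-0.66,0],[0.336,-0.77,0],[0.384,-0.88,0],[0.432,-0.99,0],[0.48,-1.1,0],[0.528,-1.21,0],[0.576,-1.32,0]],"claw":[0.6,0.6,0.6,0.6,0.6,0.6,0.6,0.6,0.6,0.6,0.6,0.6]}'
python3 - <<'E'
from h import *
s=manip.sense();R=Ro.from_rotvec(s['eef_rot']).as_matrix();print(s['joints'].round(2),R.round(3))
# target: tool y at -67.5deg, tool z pointing az 22.5, down 30
a=np.radians(22.5);z=np.array([np.cos(a)*np.cos(np.pi/6),np.sin(a)*np.cos(np.pi/6),-.5]);y=np.array([np.sin(a),-np.cos(a),0]);T=np.c_[np.cross(y,z),y,z]
print((Ro.from_matrix(T@R.T)).as_rotvec().round(3))
E
```

```text
time_s: 7.37
ee_pos: [0.5438, 0.2003, 0.233]
eef_rot: [-2.798, -0.608, -0.948]
ft_force: [0.1, -0.8, -1.4]
opening: 0.673
[ 0.6   0.21 -1.07  2.27  1.01  0.2  -2.47] [[ 0.722  0.412  0.556]
 [ 0.333 -0.911  0.243]
 [ 0.606  0.01  -0.795]]
[ 0.166 -0.359 -0.03 ]
```

```bash
cat > kin.py <<'E'
from h import *
import itertools
from scipy.optimize import least_squares
J=np.array([[1.49820146,0.50175376,-0.42680299,1.55132083,0.22080092,1.13830982,-0.21029954],[.59,.31,-1.14,1.79,.3,1.24,-.55],[-.09,.79,-.75,1.83,.92,1.32,-1.26],[-.04,.8,-.64,1.3,.33,1.69,-1.84],[.6,.21,-1.07,2.27,1.01,.2,-2.47]])
P=np.array([[.21395,-.61315,.24437],[.48372,.15695,.32469],[.49272,.15868,.07586],[.5426,.207,.2163],[.5438,.2003,.233]])
V=np.array([[-3.0957,-.52476,.00036],[-2.121,-2.316,.001],[1.878,1.97,-.513],[2.88,.606,-.774],[-2.798,-.608,-.948]])
ax="zyzyzyz"
def chain(q,s,a,b):
    Rs=[];R=Ro.from_euler("z",a)
    for i in range(7):
        R=R*Ro.from_euler(ax[i],s[i]*q[i]+(b if i==6 else 0));Rs.append(R.as_matrix())
    return Rs
if __name__=="__main__":
    best=[]
    for s in itertools.product([1,-1],repeat=7):
      if s[1]<0: continue
      for a0 in(0,1.57,3.14,-1.57):
        for b0 in (0,1.57,3.14,-1.57):
          f=lambda p:np.concatenate([(Ro.from_matrix(chain(q,s,*p)[6]).inv()*Ro.from_rotvec(v)).as_rotvec() for q,v in zip(J,V)])
          e=np.abs(f((a0,b0))).sum()
          best.append((e,s,a0,b0))
    best.sort(key=lambda t:t[0])
    for e,s,a0,b0 in best[:3]:
        f=lambda p:np.concatenate([(Ro.from_matrix(chain(q,s,*p)[6]).inv()*Ro.from_rotvec(v)).as_rotvec() for q,v in zip(J,V)])
        r=least_squares(f,(a0,b0));print(e,s,r.x.round(3),np.abs(r.fun).max())
        # position: offsets in frames: base z, after R2 (x,z), after R4 (x,z), after R6 (x,z)
        A=[];y=[]
        for q,p in zip(J,P):
            C=chain(q,s,*r.x)
            A.append(np.c_[[0,0,1],C[1][:,0],C[1][:,2],C[3][:,0],C[3][:,2],C[5][:,0],C[5][:,2]]);y.append(p)
        x,res,_,_=np.linalg.lstsq(np.vstack(A),np.concatenate(y),rcond=None);print(x.round(3),np.abs(np.vstack(A)@x-np.concatenate(y)).max())
E
python3 kin.py
```

```text
0.05769721874960777 (-1, 1, -1, 1, -1, 1, -1) [-0.002  1.571] 0.009011964979247233
[ 0.321  0.014  0.515 -0.006  0.45   0.007  0.342] 0.011597265804125262
3.493237971617398 (-1, 1, -1, 1, -1, 1, -1) [6.281 1.571] 0.009011965122662901
[ 0.321  0.014  0.515 -0.006  0.45   0.007  0.342] 0.011597265551815311
3.7906387775160826 (-1, 1, -1, 1, -1, 1, -1) [-0.002  1.571] 0.009011965026166158
[ 0.321  0.014  0.515 -0.006  0.45   0.007  0.342] 0.011597265642765142
```

```bash
cat > ik.py <<'E'
from kin import *
S=(-1,1,-1,1,-1,1,-1);L=np.array([-2.88,-.31,-1.54,.2,-1.41,.19,-2.57]);U=np.array([2.88,2.03,1.56,2.42,4.55,2.02,2.57])
def fk(q):
    C=chain(q,S,0,np.pi/2);return .321*np.array([0,0,1])+.515*C[1][:,2]+.45*C[3][:,2]+.342*C[5][:,2],C[6]
def ik(p,R,q0,m=.05):
    f=lambda q:np.r_[(fk(q)[0]-p)*3,Ro.from_matrix(R.T@fk(q)[1]).as_rotvec(),.003*(q-q0)]
    r=least_squares(f,np.clip(q0,L+m+.01,U-m-.01),bounds=(L+m,U-m),max_nfev=60);e=r.fun[:6];return r.x,np.abs(e).max()
def stand(az,dn):
    a=np.radians(az);d=np.radians(dn);z=np.array([np.cos(a)*np.cos(d),np.sin(a)*np.cos(d),-np.sin(d)]);y=np.array([np.sin(a),-np.cos(a),0]);return np.c_[np.cross(y,z),y,z]
E
cat > t1.py <<'E'
from ik import *
rng=np.random.default_rng(0)
q=np.array(manip.sense()["joints"]);print(fk(q)[0])
for xy in [(.5,.25),(.6,.2)]:
  for az in range(-180,180,45):
    best=None
    for k in range(10):
        q0=q if k==0 else rng.uniform(L,U)
        x,e=ik(np.array([*xy,.06]),stand(az,30),q0)
        if e<.01 and (best is None or abs(x-q).max()<abs(best-q).max()): best=x
    print(xy,az,None if best is None else best.round(2),flush=True)
E
timeout 500 python3 t1.py
```

```text
[0.53502431 0.21231037 0.23565833]
(0.5, 0.25) -180 [ 0.12  1.46 -1.1   1.03  0.45  1.97  0.72]
(0.5, 0.25) -135 [-0.55  1.22 -0.06  0.99  0.24  1.97  1.72]
(0.5, 0.25) -90 [-0.4   1.22 -0.77  1.38  1.09  1.97  1.7 ]
(0.5, 0.25) -45 [-0.34  1.15 -0.92  1.93  1.61  1.86  1.82]
(0.5, 0.25) 0 None
(0.5, 0.25) 45 None
(0.5, 0.25) 90 [ 1.02  1.76 -1.49  2.03  1.05  0.75 -0.7 ]
(0.5, 0.25) 135 [ 0.62  1.67 -1.49  1.47  0.61  1.46  0.04]
(0.6, 0.2) -180 None
(0.6, 0.2) -135 None
(0.6, 0.2) -90 [-0.32  1.24 -0.73  1.25  1.23  1.96  1.9 ]
(0.6, 0.2) -45 [-1.66  1.71  1.48  1.88 -0.95  0.72 -2.52]
(0.6, 0.2) 0 [-1.6   1.64  1.33  2.35  3.53  0.84 -0.35]
(0.6, 0.2) 45 [ 1.03  1.65 -1.35  2.29  2.56  0.63 -2.52]
(0.6, 0.2) 90 [ 0.97  1.7  -1.49  1.77  0.8   0.86 -0.43]
(0.6, 0.2) 135 [ 0.54  1.65 -1.49  1.14  0.58  1.67  0.19]
```

```bash
cat > t2.py <<'E'
from ik import *
s=manip.sense();q=np.array(s["joints"])
def sim(q,way,n=10):
    prev=way[0];out=[]
    for w in way[1:]:
        for i in range(1,n+1):
            v=np.array(prev)+(np.array(w)-prev)*i/n
            q,e=ik(v[:3],stand(v[3],v[4]),q,.01)
            if e>.02: out.append((v.round(2),"FAIL",round(e,3)));break
        out.append((w,q.round(2),round(e,3))); prev=w
    for o in out: print(*o)
c=(.54,.21,.235,22,53)
for azs in ([-30,-90],[-30,-120],[90,180,270]):
    print(azs);w=[c,(.52,.2,.25,22,100)]+[(.5,.2,.25,a,100) for a in azs]+[(.5,.2,.25,azs[-1],60),(.5,.2,.25,azs[-1],30),(.5,.2,.06,azs[-1],30)]
    sim(q,w,6)
E
timeout 300 python3 t2.py
```

```text
[-30, -90]
(0.52, 0.2, 0.25, 22, 100) [ 0.36  0.69 -1.14  1.61  0.56  1.43 -2.06] 0.0
(0.5, 0.2, 0.25, -30, 100) [ 0.16  0.42 -0.61  1.71  0.1   1.19 -2.56] 0.0
[  0.5    0.2    0.25 -90.   100.  ] FAIL 0.023
(0.5, 0.2, 0.25, -90, 100) [-1.23  0.82  1.55  1.86 -1.    1.47 -2.56] 0.023
[  0.5    0.2    0.25 -90.    93.33] FAIL 0.062
(0.5, 0.2, 0.25, -90, 60) [-1.25  0.85  1.55  1.83 -0.96  1.44 -2.56] 0.062
[  0.5    0.2    0.25 -90.    55.  ] FAIL 0.32
(0.5, 0.2, 0.25, -90, 30) [-1.34  1.09  1.55  1.69 -0.65  1.39 -2.56] 0.32
[  0.5    0.2    0.22 -90.    30.  ] FAIL 0.481
(0.5, 0.2, 0.06, -90, 30) [-1.43  1.36  1.55  1.63 -0.47  1.39 -2.56] 0.481
[-30, -120]
(0.52, 0.2, 0.25, 22, 100) [ 0.36  0.69 -1.14  1.61  0.56  1.43 -2.06] 0.0
(0.5, 0.2, 0.25, -30, 100) [ 0.16  0.42 -0.61  1.71  0.1   1.19 -2.56] 0.0
[  0.5    0.2    0.25 -90.   100.  ] FAIL 0.023
(0.5, 0.2, 0.25, -120, 100) [-1.23  0.82  1.55  1.86 -1.    1.47 -2.56] 0.023
[   0.5     0.2     0.25 -120.     93.33] FAIL 0.244
(0.5, 0.2, 0.25, -120, 60) [-1.14  0.86  1.55  2.04 -1.2   1.39 -2.56] 0.244
[   0.5     0.2     0.25 -120.     55.  ] FAIL 0.616
(0.5, 0.2, 0.25, -120, 30) [-1.09  1.16  1.55  1.62 -0.73  1.67 -2.56] 0.616
[   0.5     0.2     0.22 -120.     30.  ] FAIL 0.717
(0.5, 0.2, 0.06, -120, 30) [-1.13  1.47  1.55  1.27 -0.31  2.   -2.56] 0.717
[90, 180, 270]
(0.52, 0.2, 0.25, 22, 100) [ 0.36  0.69 -1.14  1.61  0.56  1.43 -2.06] 0.0
(0.5, 0.2, 0.25, 90, 100) [ 0.41  0.76 -1.4   1.74  0.84  1.49 -1.17] 0.0
(0.5, 0.2, 0.25, 180, 100) [ 0.63  0.68 -1.53  1.93  0.89  1.2   0.37] 0.0
(0.5, 0.2, 0.25, 270, 100) [ 0.71  0.78 -1.53  1.85  0.71  1.2   2.14] 0.0
(0.5, 0.2, 0.25, 270, 60) [ 0.08  0.75 -1.14  1.63  0.9   1.72  1.91] 0.0
(0.5, 0.2, 0.25, 270, 30) [-0.36  0.86 -0.69  1.49  0.95  2.01  1.91] 0.0
(0.5, 0.2, 0.06, 270, 30) [-0.4   1.12 -0.62  1.49  1.02  1.83  1.74] 0.0
```

```bash
python3 -m jog '{"travel":[[0,0,20],[0,0,20],[-10,0,20],[-20,0,20],[-20,0,20],[-20,0,20],[-20,0,20]],"rot":[[-0.049,0.108,0],[-0.098,0.216,0],[-0.147,0.324,0],[-0.196,0.432,0],[-0.245,0.54,0],[-0.294,0.648,0],[-0.338,0.747,0]],"claw":[0.6,0.6,0.6,0.6,0.6,0.6,0.6]}'
python3 -m jog '{"travel":[[0,0,0],[0,0,0],[0,0,0],[0,0,0],[0,0,0],[0,0,0],[0,0,0],[0,0,0],[0,0,0],[0,0,0],[0,0,0],[0,0,0]],"rot":[[0,0,0.12],[0,0,0.24],[0,0,0.36],[0,0,0.48],[0,0,0.6],[0,0,0.72],[0,0,0.84],[0,0,0.96],[0,0,1.08],[0,0,1.2],[0,0,1.32],[0,0,1.44]],"claw":[0.6,0.6,0.6,0.6,0.6,0.6,0.6,0.6,0.6,0.6,0.6,0.6]}'
python3 -m jog '{"travel":[[0,0,0],[0,0,0],[0,0,0],[0,0,0],[0,0,0],[0,0,0],[0,0,0],[0,0,0],[0,0,0],[0,0,0],[0,0,0],[0,0,0]],"rot":[[0,0,0.12],[0,0,0.24],[0,0,0.36],[0,0,0.48],[0,0,0.6],[0,0,0.72],[0,0,0.84],[0,0,0.96],[0,0,1.08],[0,0,1.2],[0,0,1.32],[0,0,1.44]],"claw":[0.6,0.6,0.6,0.6,0.6,0.6,0.6,0.6,0.6,0.6,0.6,0.6]}'
python3 -m jog '{"travel":[[0,0,0],[0,0,0],[0,0,0],[0,0,0],[0,0,0],[0,0,0],[0,0,0],[0,0,0],[0,0,0],[0,0,0],[0,0,0],[0,0,0]],"rot":[[0,0,0.12],[0,0,0.24],[0,0,0.36],[0,0,0.48],[0,0,0.6],[0,0,0.72],[0,0,0.84],[0,0,0.96],[0,0,1.08],[0,0,1.2],[0,0,1.32],[0,0,1.44]],"claw":[0.6,0.6,0.6,0.6,0.6,0.6,0.6,0.6,0.6,0.6,0.6,0.6]}'
cat > pose.py <<'E'
from ik import *
import sys
s=manip.sense();R=Ro.from_rotvec(s['eef_rot']).as_matrix();print(s["time_s"],s['joints'].round(2),s["ee_pos"].round(4),s["ft_force"].round(1),s["opening"]);print(R.round(3))
if len(sys.argv)>1: print("rot to target",Ro.from_matrix(stand(float(sys.argv[1]),float(sys.argv[2]))@R.T).as_rotvec().round(3))
E
python3 pose.py -90 30
```

```text
time_s: 7.95
ee_pos: [0.5263, 0.1992, 0.2548]
eef_rot: [3.032, 0.657, -0.181]
ft_force: [0.3, 0.3, -0.8]
opening: 0.671
time_s: 8.95
ee_pos: [0.5259, 0.1997, 0.254]
eef_rot: [1.802, 2.452, -0.097]
ft_force: [0.4, -0.1, -1.4]
opening: 0.673
time_s: 9.95
ee_pos: [0.5258, 0.1995, 0.2538]
eef_rot: [-0.261, 3.018, 0.023]
ft_force: [0.2, -0.4, -1.6]
opening: 0.675
time_s: 10.95
ee_pos: [0.5259, 0.1993, 0.2537]
eef_rot: [-2.213, 2.124, 0.133]
ft_force: [0.2, -0.3, -1.7]
opening: 0.675
10.95 [ 0.64  0.84 -1.52  1.77  0.78  1.31  2.15] [0.5259 0.1993 0.2537] [ 0.2 -0.3 -1.7] 0.6746491003740603
[[ 0.04  -0.999 -0.013]
 [-0.993 -0.042  0.112]
 [-0.112  0.008 -0.994]]
rot to target [-1.159 -0.031 -0.032]
```

```bash
python3 -m jog '{"travel":[[0,0,-10],[0,0,-20],[0,0,-40],[-10,0,-60],[-10,0,-80],[-20,0,-100],[-20,0,-110],[-25,0,-110],[-25,0,-110],[-25,0,-110],[-25,0,-110],[-25,0,-110]],"rot":[[-0.116,-0.003,-0.003],[-0.232,-0.006,-0.006],[-0.348,-0.009,-0.009],[-0.464,-0.012,-0.013],[-0.58,-0.015,-0.016],[-0.695,-0.018,-0.019],[-0.811,-0.021,-0.022],[-0.927,-0.025,-0.025],[-1.043,-0.028,-0.029],[-1.159,-0.031,-0.032],[-1.159,-0.031,-0.032],[-1.159,-0.031,-0.032]],"claw":[0.6,0.6,0.6,0.6,0.6,0.6,0.6,0.6,0.6,0.6,0.6,0.6]}'
python3 pose.py -90 30; python3 -c "
from h import *
shot('scene','s3');shot('side','d3')
a=cv2.imread('pics/scene0.png')
a=cv2.imread('pics/s3.png')[120:320,220:370];b=cv2.imread('pics/d3.png')[120:260,240:345]
o=np.zeros((600,800,3),np.uint8);A=cv2.resize(a,(400,533),interpolation=2);B=cv2.resize(b,(400,533),interpolation=2);o[:533,:400]=A;o[:533,400:]=B;cv2.imwrite('pics/z3.png',o)"
```

```text
time_s: 11.95
ee_pos: [0.5003, 0.2016, 0.1428]
eef_rot: [1.586, -1.587, 0.916]
ft_force: [0.2, 0.3, -1.0]
opening: 0.676
11.95 [-0.33  1.06 -0.79  1.5   1.04  1.99  1.74] [0.5003 0.2016 0.1428] [ 0.2  0.3 -1. ] 0.6758693116637584
[[-0.002 -1.     0.002]
 [-0.502 -0.001 -0.865]
 [ 0.865 -0.003 -0.502]]
rot to target [-0.003  0.003 -0.001]
```

View pics/z3.png

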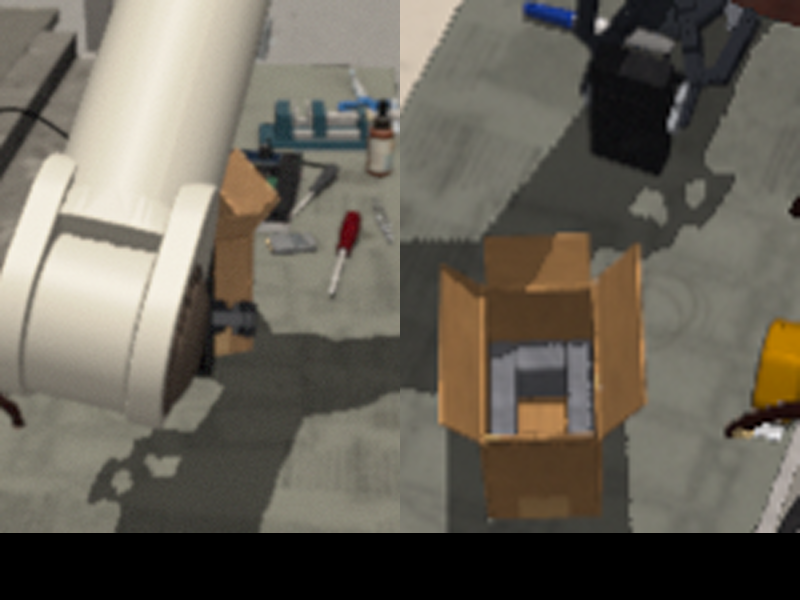

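The side view shows the module held upright at about zoom pixel (632,100), clear of the carton. Lowering until it touches.

```bash
python3 -m jog '{"travel":[[0,0,-20],[0,0,-45],[0,0,-65],[0,0,-76],[0,0,-78],[0,0,-78]],"rot":[[0,0,0],[0,0,0],[0,0,0],[0,0,0],[0,0,0],[0,0,0]],"claw":[0.6,0.6,0.6,0.6,0.6,0.6]}'
python3 -m jog '{"travel":[[0,0,-2],[0,0,-4],[0,0,-4]],"rot":[[0,0,0],[0,0,0],[0,0,0]],"claw":[0.6,0.6,0.6]}'
python3 -m jog '{"travel":[[0,0,-1],[0,0,-2],[0,0,-2]],"rot":[[0,0,0],[0,0,0],[0,0,0]],"claw":[0.6,0.6,0.6]}'
```

```text
time_s: 12.55
ee_pos: [0.5016, 0.1997, 0.067]
eef_rot: [1.582, -1.592, 0.915]
ft_force: [-1.0, 0.1, -2.4]
opening: 0.674
time_s: 12.8
ee_pos: [0.5015, 0.2009, 0.0632]
eef_rot: [1.583, -1.591, 0.917]
ft_force: [-0.8, -0.2, -1.8]
opening: 0.676
time_s: 13.05
ee_pos: [0.5011, 0.2008, 0.0605]
eef_rot: [1.583, -1.59, 0.917]
ft_force: [0.1, -0.3, -1.3]
opening: 0.679
```

```bash
python3 -m jog '{"travel":[[0,0,-1],[0,0,-2],[0,0,-2]],"rot":[[0,0,0],[0,0,0],[0,0,0]],"claw":[0.6,0.6,0.6]}'
python3 -m jog '{"travel":[[0,0,-1],[0,0,-1],[0,0,-1]],"rot":[[0,0,0],[0,0,0],[0,0,0]],"claw":[0.6,0.6,0.6]}'
python3 -m jog '{"travel":[[0,0,-1],[0,0,-1],[0,0,-1]],"rot":[[0,0,0],[0,0,0],[0,0,0]],"claw":[0.6,0.6,0.6]}'
```

```text
time_s: 13.3
ee_pos: [0.501, 0.2007, 0.0582]
eef_rot: [1.583, -1.589, 0.916]
ft_force: [0.7, -0.3, -1.9]
opening: 0.682
time_s: 13.55
ee_pos: [0.5011, 0.2007, 0.0574]
eef_rot: [1.583, -1.589, 0.916]
ft_force: [0.6, 0.5, -1.8]
opening: 0.675
time_s: 13.8
ee_pos: [0.5011, 0.2006, 0.0564]
eef_rot: [1.583, -1.589, 0.916]
ft_force: [0.3, -0.4, -1.4]
opening: 0.678
```

```bash
python3 -m jog '{"travel":[[0,0,-1],[0,0,-1],[0,0,-1]],"rot":[[0,0,0],[0,0,0],[0,0,0]],"claw":[0.6,0.6,0.6]}'
python3 -m jog '{"travel":[[0,0,-1],[0,0,-1],[0,0,-1]],"rot":[[0,0,0],[0,0,0],[0,0,0]],"claw":[0.6,0.6,0.6]}'
python3 -m jog '{"travel":[[0,0,-1],[0,0,-1],[0,0,-1]],"rot":[[0,0,0],[0,0,0],[0,0,0]],"claw":[0.6,0.6,0.6]}'
```

```text
time_s: 14.05
ee_pos: [0.5012, 0.2007, 0.0561]
eef_rot: [1.582, -1.589, 0.917]
ft_force: [-0.3, 1.1, 2.9]
opening: 0.674
time_s: 14.3
ee_pos: [0.5012, 0.2007, 0.056]
eef_rot: [1.581, -1.589, 0.918]
ft_force: [-1.5, 2.1, 7.1]
opening: 0.675
time_s: 14.55
ee_pos: [0.5012, 0.2008, 0.056]
eef_rot: [1.581, -1.588, 0.919]
ft_force: [-1.1, 1.8, 11.4]
opening: 0.673
```

```bash
python3 -m jog '{"travel":[[0,0,2],[0,0,2],[0,0,2],[0,0,2],[0,0,2],[0,0,2],[0,0,2],[0,0,2]],"rot":[[0,0,0],[0,0,0],[0,0,0],[0,0,0],[0,0,0],[0,0,0],[0,0,0],[0,0,0]],"claw":[0.6,0.69,0.72,0.8,0.9,1,1,1]}'
python3 -m jog '{"travel":[[0,9,5],[0,26,15],[0,52,30],[0,78,45],[0,104,60],[0,121,70],[0,125,80],[0,125,100],[0,125,120],[0,125,140],[0,125,160],[0,125,180]],"rot":[[0,0,0],[0,0,0],[0,0,0],[0,0,0],[0,0,0],[0,0,0],[0,0,0],[0,0,0],[0,0,0],[0,0,0],[0,0,0],[0,0,0]],"claw":[1,1,1,1,1,1,1,1,1,1,1,1]}'
python3 - <<'E'
from h import *
c=manip.calibration("wrist");shot("wrist","w4");shot("side","d4")
cs=manip.calibration("side");print(proj(c,(.5,.2,.116)),proj(cs,(.5,.2,.116)))
a=cv2.imread('pics/w4.png');b=cv2.imread('pics/d4.png')[120:260,240:345]
o=np.zeros((420,800,3),np.uint8);o[:360,:480]=cv2.resize(a,(480,360));o[:420,485:800]=cv2.resize(b,(315,420),interpolation=2);cv2.imwrite('pics/z4.png',o)
E
python3 pose.py 0 90
```

```text
time_s: 15.22
ee_pos: [0.5011, 0.2006, 0.0553]
eef_rot: [1.583, -1.589, 0.916]
ft_force: [-0.8, -0.6, 0.1]
opening: 0.998
time_s: 16.22
ee_pos: [0.5004, 0.3266, 0.2367]
eef_rot: [1.585, -1.589, 0.915]
ft_force: [-0.5, -0.1, -0.6]
opening: 0.999
(np.float64(283.8134130444918), np.float64(229.06448734370576)) (np.float64(300.2126465532569), np.float64(153.40304571653428))
16.3167 [-0.74  0.93 -0.34  1.2   0.75  2.01  2.  ] [0.5013 0.3281 0.2398] [0.2 0.7 0.4] 0.9990569515004428
[[-0.009 -1.     0.005]
 [-0.506  0.    -0.862]
 [ 0.862 -0.01  -0.506]]
rot to target [0.803 0.817 1.42 ]
```

View pics/z4.png

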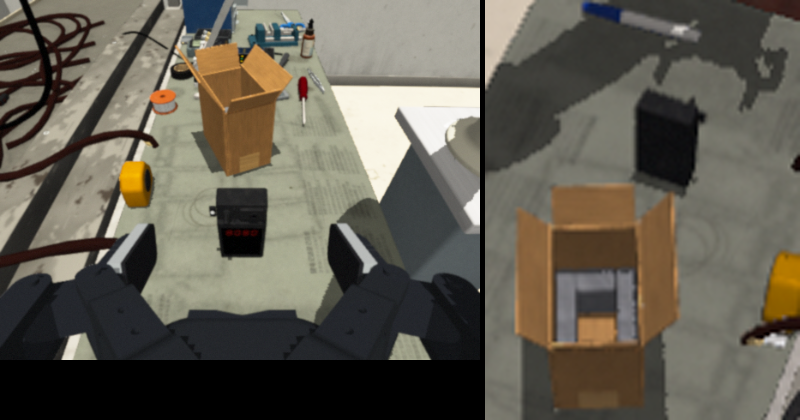

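The module stands upright, aerial end up, with its top at about (240,200) in the left panel and (665,105) in the right panel.

```bash
python3 - <<'E'
from h import *
c=manip.calibration("side");a=cv2.imread("pics/d4.png")
g=a.max(2);m=(g[125:195,280:325]<62).astype(np.uint8)
D=lambda x,y:(240+(x-485)/3,120+y/3)
for q,z in [((637,98),.116),((694,110),.116),((637,176),0),((690,191),0),((646,90),.116),((699,98),.116)]:print((1e3*onz(c,*D(*q),z)).round(0))
E
cat > t5.py <<'E'
from ik import *
from t2 import sim
E
sed -i '/^c=(.54/,$d' t2.py
cat >> t5.py <<'E'
for azs in ([270,202,202],[270,292-180+0],[270,382]):
    print(azs); w=[(.5,.328,.24,-90+360,30),(.5,.26,.27,270,60),(.5,.2,.27,270,90),(.5,.2,.11,270,90),(.5,.2,.26,270,90)]
    for a in azs[1:]: w+=[(.514,-.015,.26,a,90),(.514,-.015,.105,a,90)]
    sim(q,w,5)
E
timeout 200 python3 t5.py
```

```text
[474. 192. 116.]
[529. 199. 116.]
[479. 179.   0.]
[536. 182.   0.]
[478. 204. 116.]
[529. 214. 116.]
[270, 202, 202]Traceback (most recent call last):
  File "t5.py", line 6, in <module>
    sim(q,w,5)
        ^
NameError: name 'q' is not defined
```

```bash
sed -i 's/^from t2 import sim/from t2 import sim,q/; s/(\[270,202,202\],\[270,292-180+0\],\[270,382\])/([270,202.5],)/' t5.py; timeout 200 python3 t5.py
```

```text
[270, 202.5]
(0.5, 0.26, 0.27, 270, 60) [-0.4   0.56 -0.47  1.51  0.58  1.56  2.15] 0.0
(0.5, 0.2, 0.27, 270, 90) [ 0.14  0.32 -0.65  1.77  0.21  1.12  2.56] 0.0
(0.5, 0.2, 0.11, 270, 90) [ 0.04  0.52 -0.55  1.92  0.38  0.8   2.43] 0.0
(0.5, 0.2, 0.26, 270, 90) [ 0.13  0.33 -0.64  1.79  0.22  1.1   2.56] 0.0
(0.514, -0.015, 0.26, 202.5, 90) [ 0.31  0.25 -0.34  1.84  0.09  1.07  1.9 ] 0.0
(0.514, -0.015, 0.105, 202.5, 90) [ 0.26  0.45 -0.29  1.99  0.19  0.73  1.82] 0.0
```

```bash
python3 -m jog '{"travel":[[0,0,20],[0,0,35],[0,0,50],[0,-30,50],[0,-60,50],[0,-90,50],[0,-115,50],[0,-129,50],[0,-129,50],[0,-129,40],[0,-129,30],[0,-129,20]],"rot":[[0.116,0,0],[0.232,0,0],[0.348,0,0],[0.464,0,0],[0.58,0,0],[0.696,0,0],[0.812,0,0],[0.928,0,0],[1.044,0,0],[1.044,0,0],[1.044,0,0],[1.044,0,0]],"claw":[1,1,1,1,1,1,1,1,1,1,1,1]}'
python3 pose.py -90 90
```

```text
time_s: 17.32
ee_pos: [0.5005, 0.1975, 0.2544]
eef_rot: [2.217, -2.225, 0.002]
ft_force: [0.5, 0.7, -0.9]
opening: 1.002
17.3167 [ 0.07  0.31 -0.6   1.82  0.2   1.07  2.53] [0.5005 0.1975 0.2544] [ 0.5  0.7 -0.9] 1.0023600709799205
[[-0.004 -1.     0.   ]
 [-1.     0.004 -0.001]
 [ 0.001 -0.    -1.   ]]
rot to target [0.001 0.    0.004]
```

```bash
python3 - <<'E'
from h import *
c=manip.calibration("wrist");im=shot("wrist","w5")
for X in [(.471,.186,.116),(.531,.186,.116),(.471,.21,.116),(.531,.21,.116)]: print(np.round(proj(c,X)))
g=im.max(2);u,v=np.round(proj(c,(.501,.199,.116))).astype(int);print(u,v)
print("row",g[v,u-70:u+70:3]);print("col",g[v-60:v+60:3,u])
E
python3 -m jog '{"travel":[[0,1,-20],[0,1,-50],[0,1,-80],[0,1,-105],[0,1,-125],[0,1,-140],[0,1,-150],[0,1,-156],[0,1,-159],[0,1,-160],[0,1,-160]],"rot":[[0,0,0],[0,0,0],[0,0,0],[0,0,0],[0,0,0],[0,0,0],[0,0,0],[0,0,0],[0,0,0],[0,0,0],[0,0,0]],"claw":[1,1,1,1,1,1,1,1,1,1,1]}'
```

```text
[320. 181.]
[245. 181.]
[319. 209.]
[246. 210.]
282 196
row [158 159 155 155 158 162 164 160 159 157 157 153  38  18  22  24  20  22
  20  24  20  22  22  22  20  20  20  19  21  19  18  19  23  22  37 156
 166 163 171 167 166 165 167 169 168 169 172]
col [ 67  68  69  70  70  70  71  74  35  19  18  16  10  13  18  18  22  18
  19  20  22  24  24  22  21  50 161 164 161 161 162 163 156 147 143 136
 138 143 145 141]
time_s: 18.28
ee_pos: [0.5013, 0.1985, 0.0958]
eef_rot: [-2.216, 2.225, -0.003]
ft_force: [-0.1, 0.6, 0.5]
opening: 1.002
```

```bash
python3 -m jog '{"travel":[[0,0,0],[0,0,0],[0,0,0],[0,0,0],[0,0,0],[0,0,0]],"rot":[[0,0,0],[0,0,0],[0,0,0],[0,0,0],[0,0,0],[0,0,0]],"claw":[0.6,0.6,0.6,0.6,0.6,0.6]}' 50
python3 -m jog '{"travel":[[0,0,5],[0,0,20],[0,0,40],[0,0,70],[0,0,100],[0,0,130],[0,0,160],[0,0,175],[0,0,175]],"rot":[[0,0,0],[0,0,0],[0,0,0],[0,0,0],[0,0,0],[0,0,0],[0,0,0],[0,0,0],[0,0,0]],"claw":[0.6,0.6,0.6,0.6,0.6,0.6,0.6,0.6,0.6]}'
python3 pose.py 202.5 90
python3 - <<'E'
from h import *
c=manip.calibration("side");im=shot("side","d6");b=im[100:260,220:340][:,:,::-1];cv2.imwrite("pics/z6.png",cv2.resize(b,(600,800)[:2] if 0 else (450,600),interpolation=2))
E
```

```text
time_s: 18.78
ee_pos: [0.5018, 0.198, 0.0966]
eef_rot: [-2.214, 2.226, -0.004]
ft_force: [-1.1, 0.0, 6.8]
opening: 0.666
time_s: 19.53
ee_pos: [0.503, 0.1985, 0.2745]
eef_rot: [-2.211, 2.223, -0.008]
ft_force: [1.7, 0.6, -1.2]
opening: 0.668
19.5333 [ 0.11  0.3  -0.65  1.79  0.2   1.11  2.53] [0.503  0.1985 0.2745] [ 1.7  0.6 -1.2] 0.6676107394763503
[[-0.005 -1.     0.008]
 [-1.     0.005  0.001]
 [-0.001 -0.008 -1.   ]]
rot to target [ 0.004  0.008 -1.173]
```

View pics/z6.png

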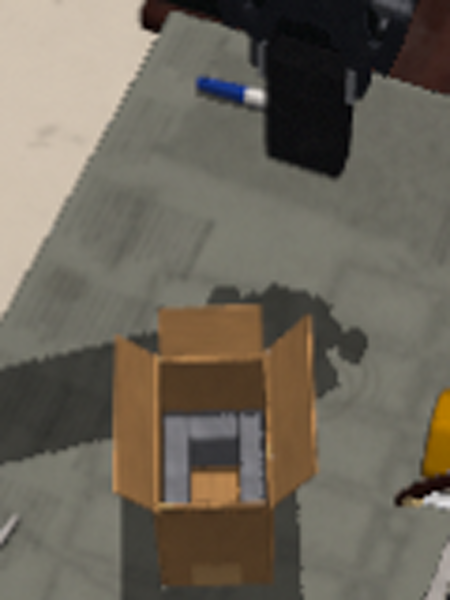

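```bash
python3 -m jog '{"travel":[[10,-10,20],[20,-25,40],[30,-45,40],[40,-65,40],[50,-85,40],[60,-105,40],[70,-125,40],[80,-145,40],[91,-165,40],[91,-180,40],[91,-180,40],[91,-180,40]],"rot":[[0,0,-0.118],[0,0,-0.235],[0,0,-0.352],[0,0,-0.47],[0,0,-0.587],[0,0,-0.704],[0,0,-0.82],[0,0,-0.94],[0,0,-1.056],[0,0,-1.173],[0,0.006,-1.173],[0,0.006,-1.173]],"claw":[0.6,0.6,0.6,0.6,0.6,0.6,0.6,0.6,0.6,0.6,0.6,0.6]}'
python3 pose.py 202.5 90
python3 -c "
from h import *
c=manip.calibration('wrist');shot('wrist','w7');np.save('w7c.npy',c,allow_pickle=True)
print(proj(c,(.514,-.015,.054)),proj(c,(.514,-.015,.126)))"
```

```text
time_s: 20.58
ee_pos: [0.5911, 0.0164, 0.3081]
eef_rot: [0.611, -3.073, -0.005]
ft_force: [0.1, 0.7, -2.4]
opening: 0.664
20.5833 [ 0.21  0.34 -0.36  1.62  0.12  1.21  1.79] [0.5911 0.0164 0.3081] [ 0.1  0.7 -2.4] 0.6637303853957771
[[-0.924 -0.382 -0.009]
 [-0.382  0.924  0.001]
 [ 0.008  0.005 -1.   ]]
rot to target [-0.001 -0.009  0.   ]
(np.float64(280.45957673210165), np.float64(94.63366539792095)) (np.float64(280.36628277447437), np.float64(91.41934671026941))
```

View pics/w7.png

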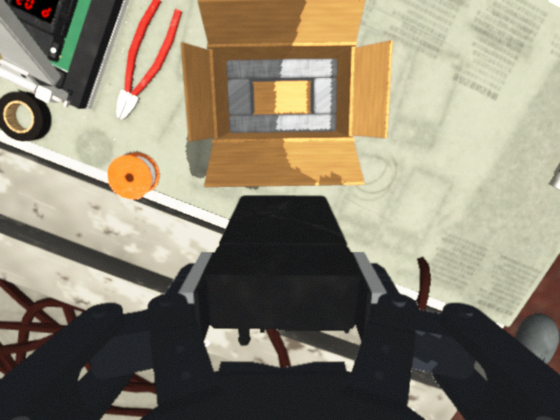

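The pocket floor shows as an orange patch at about (253–311, 81–113), and the carton edges are aligned with the image. Now working out the offset between the pocket and the model.

Run:
```python
from h import *
c=np.load("w7c.npy",allow_pickle=True).item();im=cv2.imread("pics/w7.png")
print("cam",-np.array(c["R"]).T@np.array(c["t"]))
a=np.radians(22.5);C=np.array([.514,-.015]);ex=np.array([np.cos(a),np.sin(a)]);ey=np.array([-ex[1],ex[0]])
def P(x,y,z): return np.round(proj(c,(*(C+ex*x+ey*y),z)),1)
for n,x,y,z in [("pocket54",.019,.034,.054),("pocketfloor",.019,.034,.004),("foamouter54",.038,.059,.054),("endwall126",.042,.063,.126),]:
    print(n,[P(sx*x,sy*y,z).tolist() for sx,sy in((-1,-1),(-1,1),(1,1),(1,-1))])
hsv=cv2.cvtColor(im,cv2.COLOR_BGR2HSV);print("row97",[(u,*hsv[97,u]) for u in list(range(206,262,2))]);print([(u,*hsv[97,u]) for u in range(304,362,2)])
print("col282",[(v,*hsv[v,282]) for v in range(40,144,2)])
```

```text
cam [ 0.52712733 -0.00911596  0.43787926]
pocket54 [[248.5, 76.1], [312.4, 76.1], [311.7, 112.8], [249.3, 112.8]]
pocketfloor [[252.3, 79.9], [308.7, 79.9], [308.1, 112.3], [252.9, 112.3]]
foamouter54 [[224.3, 57.3], [336.5, 57.3], [333.9, 130.6], [227.1, 130.6]]
endwall126 [[205.8, 40.1], [354.7, 40.1], [350.0, 140.1], [210.8, 140.2]]
row97 [(206, np.uint8(16), np.uint8(156), np.uint8(134)), (208, np.uint8(15), np.uint8(149), np.uint8(140)), (210, np.uint8(16), np.uint8(151), np.uint8(130)), (212, np.uint8(16), np.uint8(156), np.uint8(154)), (214, np.uint8(16), np.uint8(158), np.uint8(161)), (216, np.uint8(16), np.uint8(150), np.uint8(114)), (218, np.uint8(16), np.uint8(151), np.uint8(113)), (220, np.uint8(15), np.uint8(153), np.uint8(113)), (222, np.uint8(17), np.uint8(161), np.uint8(106)), (224, np.uint8(16), np.uint8(157), np.uint8(112)), (226, np.uint8(16), np.uint8(146), np.uint8(117)), (228, np.uint8(10), np.uint8(29), np.uint8(105)), (230, np.uint8(0), np.uint8(0), np.uint8(115)), (232, np.uint8(120), np.uint8(4), np.uint8(119)), (234, np.uint8(105), np.uint8(4), np.uint8(117
[... 3999 characters left out ...]
)), (116, np.uint8(90), np.uint8(4), np.uint8(193)), (118, np.uint8(0), np.uint8(0), np.uint8(213)), (120, np.uint8(60), np.uint8(1), np.uint8(221)), (122, np.uint8(60), np.uint8(1), np.uint8(222)), (124, np.uint8(70), np.uint8(4), np.uint8(216)), (126, np.uint8(60), np.uint8(2), np.uint8(216)), (128, np.uint8(60), np.uint8(2), np.uint8(211)), (130, np.uint8(90), np.uint8(2), np.uint8(132)), (132, np.uint8(15), np.uint8(113), np.uint8(124)), (134, np.uint8(15), np.uint8(150), np.uint8(139)), (136, np.uint8(15), np.uint8(147), np.uint8(142)), (138, np.uint8(16), np.uint8(156), np.uint8(180)), (140, np.uint8(16), np.uint8(153), np.uint8(185)), (142, np.uint8(16), np.uint8(152), np.uint8(176))]
```

Run:
```python
from h import *
c=np.load("w7c.npy",allow_pickle=True).item();im=cv2.imread("pics/w7.png")
p=np.array([.5911,.0164,.3081]);R=np.array([[-.924,-.382,-.009],[-.382,.924,.001],[.008,.005,-1]])
g=im.max(2);print("row199",[(u,g[199,u]) for u in range(234,248)],[(u,g[199,u]) for u in range(318,334)]);print("col285",[(v,g[v,285]) for v in range(188,206)])
for q in [(242,197),(326,197),(284,197)]:
    X=onz(c,*q,.212);print(q,(1e3*(R.T@(X-p))).round(1),"tool frame")
```

```text
row199 [(234, np.uint8(210)), (235, np.uint8(208)), (236, np.uint8(206)), (237, np.uint8(198)), (238, np.uint8(166)), (239, np.uint8(104)), (240, np.uint8(46)), (241, np.uint8(26)), (242, np.uint8(25)), (243, np.uint8(23)), (244, np.uint8(24)), (245, np.uint8(26)), (246, np.uint8(25)), (247, np.uint8(27))] [(318, np.uint8(28)), (319, np.uint8(28)), (320, np.uint8(28)), (321, np.uint8(25)), (322, np.uint8(31)), (323, np.uint8(29)), (324, np.uint8(31)), (325, np.uint8(47)), (326, np.uint8(107)), (327, np.uint8(174)), (328, np.uint8(213)), (329, np.uint8(218)), (330, np.uint8(221)), (331, np.uint8(218)), (332, np.uint8(214)), (333, np.uint8(213))]
col285 [(188, np.uint8(219)), (189, np.uint8(216)), (190, np.uint8(216)), (191, np.uint8(213)), (192, np.uint8(210)), (193, np.uint8(208)), (194, np.uint8(188)), (195, np.uint8(113)), (196, np.uint8(43)), (197, np.uint8(25)), (198, np.uint8(24)), (199, np.uint8(26)), (200, np.uint8(26)), (201, np.uint8(31)), (202, np.uint8(30)), (203, np.uint8(31)), (204, np.uint8(34)), (205, np.uint8(32))]
(242, 197) [  9.6 -26.2  96.1] tool frame
(326, 197) [ 9.6 31.2 96.3] tool frame
(284, 197) [ 9.6  2.5 96.2] tool frame
```

```bash
python3 -m jog '{"travel":[[-20,-8,0],[-45,-19,0],[-65,-27,0],[-76,-32,0],[-80,-33,0],[-80,-33,-20],[-80,-33,-50],[-80,-33,-80],[-80,-33,-105],[-80,-33,-120],[-80,-33,-125],[-80,-33,-125]],"rot":[[0,-0.009,0],[0,-0.009,0],[0,-0.009,0],[0,-0.009,0],[0,-0.009,0],[0,-0.009,0],[0,-0.009,0],[0,-0.009,0],[0,-0.009,0],[0,-0.009,0],[0,-0.009,0],[0,-0.009,0]],"claw":[0.6,0.6,0.6,0.6,0.6,0.6,0.6,0.6,0.6,0.6,0.6,0.6]}'
python3 pose.py 202.5 90
```

```text
time_s: 21.63
ee_pos: [0.5117, -0.0142, 0.1841]
eef_rot: [-0.616, 3.078, 0.004]
ft_force: [0.7, -0.4, -1.7]
opening: 0.668
21.6333 [ 0.27  0.32 -0.34  1.96  0.13  0.89  1.82] [ 0.5117 -0.0142  0.1841] [ 0.7 -0.4 -1.7] 0.6680592560098846
[[-0.923 -0.385  0.002]
 [-0.385  0.923  0.003]
 [-0.003  0.002 -1.   ]]
rot to target [-0.003  0.002 -0.002]
```

```bash
python3 -m jog '{"travel":[[0,-1,-10],[0,-2,-20],[0,-2,-24],[0,-2,-24]],"rot":[[0,0,0],[0,0,0],[0,0,0],[0,0,0]],"claw":[0.6,0.6,0.6,0.6]}'
python3 -m jog '{"travel":[[0,0,-5],[0,0,-10],[0,0,-14],[0,0,-14]],"rot":[[0,0,0],[0,0,0],[0,0,0],[0,0,0]],"claw":[0.6,0.6,0.6,0.6]}'
```

```text
time_s: 21.97
ee_pos: [0.5115, -0.0175, 0.1606]
eef_rot: [-0.612, 3.078, 0.002]
ft_force: [0.1, 0.4, -2.2]
opening: 0.663
time_s: 22.3
ee_pos: [0.5115, -0.0173, 0.1466]
eef_rot: [-0.613, 3.078, 0.002]
ft_force: [-0.9, -0.0, -1.4]
opening: 0.666
```

```bash
python3 -m jog '{"travel":[[0,0,-5],[0,0,-10],[0,0,-15],[0,0,-15]],"rot":[[0,0,0],[0,0,0],[0,0,0],[0,0,0]],"claw":[0.6,0.6,0.6,0.6]}'
```

```text
time_s: 22.63
ee_pos: [0.5113, -0.0173, 0.1313]
eef_rot: [-0.613, 3.079, 0.002]
ft_force: [0.3, 0.2, -2.6]
opening: 0.666
```

Already about 19 mm into the pocket (bottom at about z 35) with no contact force. Continuing down.

```bash
python3 -m jog '{"travel":[[0,0,-6],[0,0,-12],[0,0,-18],[0,0,-22],[0,0,-25],[0,0,-25]],"rot":[[0,0,0],[0,0,0],[0,0,0],[0,0,0],[0,0,0],[0,0,0]],"claw":[0.6,0.6,0.6,0.6,0.6,0.6]}'
python3 -m jog '{"travel":[[0,0,-2],[0,0,-4],[0,0,-5],[0,0,-5]],"rot":[[0,0,0],[0,0,0],[0,0,0],[0,0,0]],"claw":[0.6,0.6,0.6,0.6]}'
```

```text
time_s: 23.13
ee_pos: [0.5115, -0.0173, 0.1066]
eef_rot: [-0.613, 3.078, 0.002]
ft_force: [0.5, -0.4, -2.4]
opening: 0.664
time_s: 23.47
ee_pos: [0.512, -0.0173, 0.1024]
eef_rot: [-0.612, 3.077, 0.001]
ft_force: [-0.4, 0.1, -2.1]
opening: 0.664
```

```bash
python3 -m jog '{"travel":[[0,0,-1],[0,0,-1],[0,0,-1]],"rot":[[0,0,0],[0,0,0],[0,0,0]],"claw":[0.6,0.6,0.6]}'
```

```text
time_s: 23.72
ee_pos: [0.5121, -0.0173, 0.1015]
eef_rot: [-0.612, 3.077, 0.001]
ft_force: [1.1, 0.2, -1.8]
opening: 0.667
```

```bash
python3 -m jog '{"travel":[[0,0,-1],[0,0,-1],[0,0,-1]],"rot":[[0,0,0],[0,0,0],[0,0,0]],"claw":[0.6,0.6,0.6]}'
python3 -m jog '{"travel":[[0,0,-1],[0,0,-1],[0,0,-1]],"rot":[[0,0,0],[0,0,0],[0,0,0]],"claw":[0.6,0.6,0.6]}'
```

```text
time_s: 23.97
ee_pos: [0.5124, -0.0173, 0.1007]
eef_rot: [-0.612, 3.076, 0.001]
ft_force: [-0.1, -0.1, 0.5]
opening: 0.665
time_s: 24.22
ee_pos: [0.5126, -0.0171, 0.1006]
eef_rot: [-0.612, 3.076, 0.001]
ft_force: [-2.9, 0.1, 9.0]
opening: 0.668
```

Seated at TCP z 0.1006, as predicted. Releasing with a small opening and retreating up.

```bash
python3 -m jog '{"travel":[[0,0,1],[0,0,1],[0,0,1],[0,0,1],[0,0,1],[0,0,10],[0,0,30],[0,0,60],[0,0,100],[0,0,140],[0,0,160],[0,0,160]],"rot":[[0,0,0],[0,0,0],[0,0,0],[0,0,0],[0,0,0],[0,0,0],[0,0,0],[0,0,0],[0,0,0],[0,0,0],[0,0,0],[0,0,0]],"claw":[0.7,0.76,0.8,0.8,0.8,0.8,0.8,0.8,0.8,0.8,0.5,0]}'
python3 pose.py 202.5 90
python3 - <<'E'
from h import *
c=manip.calibration("wrist");np.save("w8c.npy",c,allow_pickle=True);shot("wrist","w8");shot("side","d8");shot("scene","s8")
o=np.zeros((600,800,3),np.uint8);a=cv2.imread('pics/w8.png');o[:360,:480]=cv2.resize(a,(480,360))
b=cv2.imread('pics/d8.png')[165:265,240:320];o[:400,480:800]=cv2.resize(b,(320,400),interpolation=2)
s=cv2.imread('pics/s8.png')[165:255,260:340];o[360:600,:213]=cv2.resize(s,(213,240),interpolation=2)
cv2.imwrite('pics/z8.png',o)
E
```

```text
time_s: 25.22
ee_pos: [0.5155, -0.0176, 0.2657]
eef_rot: [-0.61, 3.067, -0.004]
ft_force: [-0.2, 0.2, 0.1]
opening: 0.531
25.2167 [ 0.3   0.22 -0.36  1.88  0.09  1.05  1.86] [ 0.5155 -0.0176  0.2657] [-0.2  0.2  0.1] 0.5313723257653468
[[-0.924 -0.382  0.015]
 [-0.382  0.924  0.   ]
 [-0.014 -0.005 -1.   ]]
rot to target [-0.     0.015  0.   ]
```

View pics/z8.png

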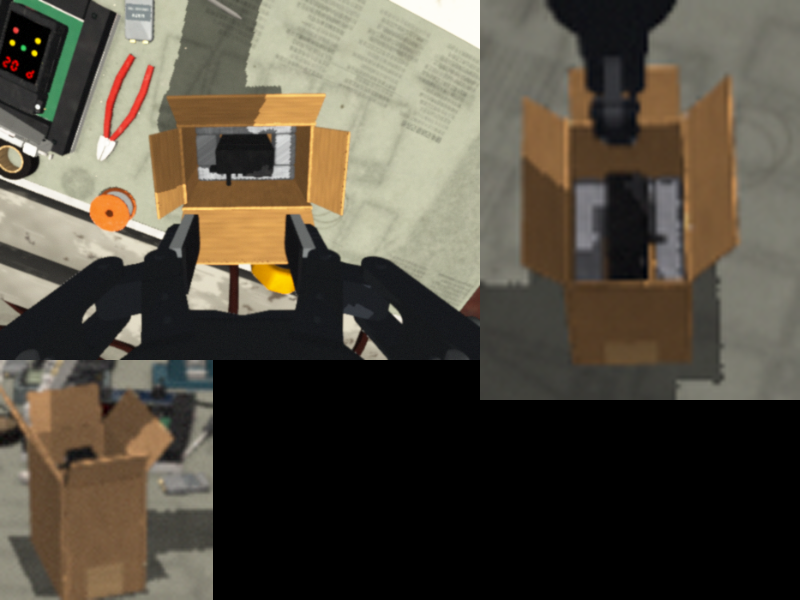

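The module stands in the pocket, aerial end up, and the mouth is clear. Next I'll check the flap angles and whether the arm can reach each flap push.

```bash
cat > t9.py <<'E'
from ik import *
from t2 import sim,q
c=np.load("w7c.npy",allow_pickle=True).item()
a=np.radians(22.5);C=np.array([.5144,-.014]);ex=np.array([np.cos(a),np.sin(a)]);ey=np.array([-ex[1],ex[0]])
W=lambda x,y:C+ex*x+ey*y
for th in np.arange(1.7,2.55,.1):
    k,s=-np.cos(th),np.sin(th)
    print(round(th,1),"endL u",round(proj(c,(*W(0,.061+.04*k),.126+.04*s))[0]),"endR u",round(proj(c,(*W(0,-.061-.04*k),.126+.04*s))[0]),"long v",round(proj(c,(*W(.04+.056*k,0),.134+.056*s))[1]),"tip z long",round(134+56*s))
p=lambda x,y,z,az:(*W(x,y),z,az,90)
sim(q,[(.5155,-.0176,.266,202.5,90),p(0,.12,.26,112.5),p(0,.12,.152,112.5),p(0,.04,.152,112.5),p(0,.04,.142,112.5),p(0,0,.24,112.5),p(0,-.12,.24,112.5),p(0,-.12,.152,112.5),p(0,-.04,.142,112.5),p(0,-.04,.24,112.5),p(-.105,0,.24,202.5),p(-.105,0,.156,202.5),p(-.019,0,.145,202.5),p(.118,0,.26,202.5),p(.118,0,.16,202.5),p(.006,0,.15,202.5)],4)
E
timeout 250 python3 t9.py
```

```text
1.7 endL u 368 endR u 195 long v 156 tip z long 190
1.8 endL u 373 endR u 190 long v 163 tip z long 189
1.9 endL u 377 endR u 185 long v 170 tip z long 187
2.0 endL u 382 endR u 181 long v 177 tip z long 185
2.1 endL u 385 endR u 177 long v 182 tip z long 182
2.2 endL u 389 endR u 174 long v 187 tip z long 179
2.3 endL u 392 endR u 171 long v 192 tip z long 176
2.4 endL u 394 endR u 168 long v 195 tip z long 172
2.5 endL u 396 endR u 166 long v 198 tip z long 168
(np.float64(0.4684779881161892), np.float64(0.0968655439013544), 0.26, 112.5, 90) [-0.    0.18 -0.23  1.92  0.05  1.05  0.14] 0.0
(np.float64(0.4684779881161892), np.float64(0.0968655439013544), 0.152, 112.5, 90) [-0.02  0.32 -0.21  2.04  0.09  0.79  0.1 ] 0.0
(np.float64(0.4990926627053964), np.float64(0.022955181300451474), 0.152, 112.5, 90) [ 0.1   0.35 -0.18  1.99  0.09  0.81  0.27] 0.0
(np.float64(0.4990926627053964), np.float64(0.022955181300451474), 0.142, 112.5, 90) [ 0.1   0.37 -0.18  2.    0.09  0.79  0.26] 0.0
(np.float64(0.5144), np.float64(-0.014), 0.24, 112.5, 90) [ 0.17  0.26 -0.17  1.87  0.05  1.02  0.37] 0.0
[... 627 characters left out ...]
-0.31  2.07  0.04  0.98  2.05] 0.0
(np.float64(0.41739264908631485), np.float64(-0.05418176039833442), 0.156, 202.5, 90) [ 0.39  0.23 -0.3   2.16  0.09  0.76  2.  ] 0.0
(np.float64(0.49684628888228555), np.float64(-0.021270985214936707), 0.145, 202.5, 90) [ 0.29  0.37 -0.3   2.    0.15  0.8   1.87] 0.0
(np.float64(0.6234177848363318), np.float64(0.031156645019080595), 0.26, 202.5, 90) [ 0.18  0.45 -0.32  1.57  0.15  1.15  1.79] 0.0
(np.float64(0.6234177848363318), np.float64(0.031156645019080595), 0.16, 202.5, 90) [ 0.16  0.54 -0.3   1.67  0.19  0.96  1.76] 0.0
(np.float64(0.5199432771950677), np.float64(-0.011703899405809461), 0.15, 202.5, 90) [ 0.26  0.39 -0.3   1.94  0.16  0.83  1.84] 0.0
```

```bash
python3 -m jog '{"travel":[[-4,10,0],[-8,20,0],[-12,30,0],[-16,40,0],[-20,50,0],[-24,60,0],[-28,70,0],[-32,80,0],[-36,90,0],[-40,100,0],[-44,110,0],[-47,115,0]],"rot":[[0,0,-0.12],[0,0,-0.24],[0,0,-0.36],[0,0,-0.48],[0,0,-0.6],[0,0,-0.72],[0,0,-0.84],[0,0,-0.96],[0,0,-1.08],[0,0,-1.2],[0,0,-1.32],[0,0,-1.44]],"claw":[0,0,0,0,0,0,0,0,0,0,0,0]}' 40
python3 pose.py 112.5 90
```

```text
time_s: 26.37
ee_pos: [0.4634, 0.0987, 0.2576]
eef_rot: [1.577, 2.717, -0.007]
ft_force: [-0.2, 0.4, -0.0]
opening: -0.003
26.3667 [-0.01  0.15 -0.29  1.97  0.05  1.03  0.2 ] [0.4634 0.0987 0.2576] [-0.2  0.4 -0. ] -0.0026069339223958785
[[-0.496  0.868 -0.002]
 [ 0.868  0.496 -0.004]
 [-0.003 -0.004 -1.   ]]
rot to target [ 0.004 -0.002 -0.126]
```

```bash
python3 -m jog '{"travel":[[3,-1,-25],[5,-2,-55],[5,-2,-80],[5,-2,-97],[5,-2,-105],[5,-2,-105]],"rot":[[0,0,-0.06],[0,0,-0.126],[0,0,-0.126],[0,0,-0.126],[0,0,-0.126],[0,0,-0.126]],"claw":[0,0,0,0,0,0]}'
python3 -m jog '{"travel":[[4,-9,0],[8,-18,0],[11,-27,0],[14,-35,0],[17,-42,0],[20,-49,0],[23,-56,0],[26,-63,0],[29,-70,0],[31,-74,0],[31,-74,0]],"rot":[[0,0,0],[0,0,0],[0,0,0],[0,0,0],[0,0,0],[0,0,0],[0,0,0],[0,0,0],[0,0,0],[0,0,0],[0,0,0]],"claw":[0,0,0,0,0,0,0,0,0,0,0]}'
python3 -m jog '{"travel":[[0,0,-3],[0,0,-6],[0,0,-8],[0,0,-8]],"rot":[[0,0,0],[0,0,0],[0,0,0],[0,0,0]],"claw":[0,0,0,0]}'
python3 pose.py 112.5 90
```

```text
time_s: 26.87
ee_pos: [0.4675, 0.0951, 0.1515]
eef_rot: [-1.738, -2.616, 0.011]
ft_force: [1.0, -0.1, -0.8]
opening: -0.002
time_s: 27.78
ee_pos: [0.5017, 0.0199, 0.1544]
eef_rot: [1.739, 2.611, -0.005]
ft_force: [0.0, 0.4, 0.2]
opening: -0.003
time_s: 28.12
ee_pos: [0.5007, 0.0219, 0.1459]
eef_rot: [1.736, 2.614, -0.005]
ft_force: [0.4, -0.3, -0.5]
opening: -0.002
28.1167 [ 0.09  0.35 -0.22  2.01  0.11  0.79  0.2 ] [0.5007 0.0219 0.1459] [ 0.4 -0.3 -0.5] -0.001540608769560606
[[-0.388  0.922  0.001]
 [ 0.922  0.388 -0.004]
 [-0.004 -0.001 -1.   ]]
rot to target [ 0.004  0.001 -0.005]
```

```bash
python3 -m jog '{"travel":[[0,0,-1],[0,0,-2],[0,0,-2]],"rot":[[0,0,0],[0,0,0],[0,0,0]],"claw":[0,0,0]}'
python3 -m jog '{"travel":[[0,0,-1],[0,0,-2],[0,0,-2]],"rot":[[0,0,0],[0,0,0],[0,0,0]],"claw":[0,0,0]}'
```

```text
time_s: 28.37
ee_pos: [0.5009, 0.0218, 0.1442]
eef_rot: [1.737, 2.614, -0.004]
ft_force: [-0.5, -0.2, 0.8]
opening: 0.003
time_s: 28.62
ee_pos: [0.5011, 0.0217, 0.143]
eef_rot: [1.737, 2.613, -0.004]
ft_force: [-2.3, 0.7, 5.9]
opening: 0.003
```

```bash
python3 -m jog '{"travel":[[0,0,-1],[0,0,-1],[0,0,-1]],"rot":[[0,0,0],[0,0,0],[0,0,0]],"claw":[0,0,0]}'
```

```text
time_s: 28.87
ee_pos: [0.5012, 0.0217, 0.1429]
eef_rot: [1.737, 2.613, -0.004]
ft_force: [-5.0, -0.6, 14.0]
opening: -0.006
```

The flap is at its stop: TCP 0.143, so the tip is at 0.129. Now the other end flap.

```bash
python3 -m jog '{"travel":[[0,0,12],[0,0,45],[0,0,80],[10,-25,95],[25,-60,95],[40,-95,95],[52,-130,95],[59,-147,95],[59,-147,70],[59,-147,40],[59,-147,12],[59,-147,10]],"rot":[[0,0,0],[0,0,0],[0,0,0],[0,0,0],[0,0,0],[0,0,0],[0,0,0],[0,0,0],[0,0,0],[0,0,0],[0,0,0],[0,0,0]],"claw":[0,0,0,0,0,0,0,0,0,0,0,0]}'
python3 pose.py 112.5 90
```

```text
time_s: 29.87
ee_pos: [0.5561, -0.1247, 0.1461]
eef_rot: [-1.736, -2.612, 0.009]
ft_force: [-1.6, 0.2, -0.7]
opening: 0.0
29.8667 [ 0.28  0.45 -0.14  1.84  0.08  0.86  0.5 ] [ 0.5561 -0.1247  0.1461] [-1.6  0.2 -0.7] 0.0002749105594319495
[[-0.387  0.922 -0.008]
 [ 0.922  0.387 -0.002]
 [ 0.001 -0.008 -1.   ]]
rot to target [ 0.002 -0.008 -0.005]
```

```bash
python3 -m jog '{"travel":[[0,0,5],[-2,9,5],[-5,18,5],[-8,27,5],[-11,35,5],[-14,42,5],[-17,49,5],[-19,56,5],[-22,63,5],[-25,70,5],[-27,74,5],[-27,74,5]],"rot":[[0,0,0],[0,0,0],[0,0,0],[0,0,0],[0,0,0],[0,0,0],[0,0,0],[0,0,0],[0,0,0],[0,0,0],[0,0,0],[0,0,0]],"claw":[0,0,0,0,0,0,0,0,0,0,0,0]}'
python3 -m jog '{"travel":[[0,0,-2],[0,0,-4],[0,0,-6],[0,0,-6]],"rot":[[0,0,0],[0,0,0],[0,0,0],[0,0,0]],"claw":[0,0,0,0]}'
```

```text
time_s: 30.87
ee_pos: [0.5323, -0.0496, 0.1562]
eef_rot: [1.735, 2.616, -0.004]
ft_force: [0.1, 0.5, 1.0]
opening: 0.001
time_s: 31.2
ee_pos: [0.5329, -0.0514, 0.1499]
eef_rot: [1.738, 2.614, -0.004]
ft_force: [-0.3, 1.0, 0.7]
opening: -0.002
```

```bash
python3 -m jog '{"travel":[[0,0,-1],[0,0,-2],[0,0,-2]],"rot":[[0,0,0],[0,0,0],[0,0,0]],"claw":[0,0,0]}'
```

```text
time_s: 31.45
ee_pos: [0.533, -0.0514, 0.1482]
eef_rot: [1.737, 2.614, -0.004]
ft_force: [-0.4, 0.2, 1.4]
opening: -0.0
```

```bash
python3 -m jog '{"travel":[[0,0,-1],[0,0,-3],[0,0,-4],[0,0,-4]],"rot":[[0,0,0],[0,0,0],[0,0,0],[0,0,0]],"claw":[0,0,0,0]}'
python3 -m jog '{"travel":[[0,0,-1],[0,0,-1],[0,0,-1]],"rot":[[0,0,0],[0,0,0],[0,0,0]],"claw":[0,0,0]}'
```

```text
time_s: 31.78
ee_pos: [0.533, -0.0512, 0.1442]
eef_rot: [1.737, 2.614, -0.004]
ft_force: [-1.2, -0.6, -0.1]
opening: -0.002
time_s: 32.03
ee_pos: [0.533, -0.0515, 0.1433]
eef_rot: [1.737, 2.613, -0.004]
ft_force: [0.4, 0.0, -0.0]
opening: -0.001
```

```bash
python3 -m jog '{"travel":[[0,0,-1],[0,0,-1],[0,0,-1]],"rot":[[0,0,0],[0,0,0],[0,0,0]],"claw":[0,0,0]}'
```

```text
time_s: 32.28
ee_pos: [0.5331, -0.0515, 0.143]
eef_rot: [1.737, 2.613, -0.004]
ft_force: [-1.1, 0.9, 5.7]
opening: -0.002
```

```bash
python3 -m jog '{"travel":[[0,0,12],[0,0,45],[0,0,80],[-12,0,100],[-30,0,100],[-48,0,100],[-66,0,100],[-84,0,100],[-102,-1,100],[-116,-2,100],[-118,-3,100],[-118,-3,100]],"rot":[[0,0,0.05],[0,0,0.17],[0,0,0.29],[0,0,0.41],[0,0,0.53],[0,0,0.65],[0,0,0.77],[0,0,0.89],[0,0,1.01],[0,0,1.13],[0,0,1.25],[0,0,1.37]],"claw":[0,0,0,0,0,0,0,0,0,0,0,0]}'
python3 pose.py 202.5 90
```

```text
time_s: 33.28
ee_pos: [0.4139, -0.0549, 0.2425]
eef_rot: [-0.316, 3.121, -0.001]
ft_force: [1.5, -0.3, 0.2]
opening: -0.002
33.2833 [ 0.4   0.06 -0.35  2.11  0.03  0.97  1.82] [ 0.4139 -0.0549  0.2425] [ 1.5 -0.3  0.2] -0.001683870929537167
[[-0.98  -0.201  0.004]
 [-0.201  0.98  -0.   ]
 [-0.004 -0.001 -1.   ]]
rot to target [-0.     0.004  0.191]
```

```bash
python3 -m jog '{"travel":[[0,0,-20],[0,0,-45],[0,0,-67],[0,0,-80],[0,0,-86],[0,0,-86]],"rot":[[0,0,0.1],[0,0,0.191],[0,0,0.191],[0,0,0.191],[0,0,0.191],[0,0,0.191]],"claw":[0,0,0,0,0,0]}'
python3 -m jog '{"travel":[[8,3,0],[16,7,0],[24,10,0],[32,13,0],[40,16,0],[48,20,0],[56,23,0],[64,26,0],[72,30,0],[79,33,0],[82,34,0],[82,34,0]],"rot":[[0,0,0],[0,0,0],[0,0,0],[0,0,0],[0,0,0],[0,0,0],[0,0,0],[0,0,0],[0,0,0],[0,0,0],[0,0,0],[0,0,0]],"claw":[0,0,0,0,0,0,0,0,0,0,0,0]}'
python3 -m jog '{"travel":[[0,0,-2],[0,0,-4],[0,0,-6],[0,0,-6]],"rot":[[0,0,0],[0,0,0],[0,0,0],[0,0,0]],"claw":[0,0,0,0]}'
python3 pose.py 202.5 90
```

```text
time_s: 33.78
ee_pos: [0.414, -0.0543, 0.1553]
eef_rot: [-0.605, 3.081, 0.003]
ft_force: [-0.0, -0.1, -0.0]
opening: 0.0
time_s: 34.78
ee_pos: [0.4987, -0.0194, 0.1567]
eef_rot: [-0.606, 3.076, 0.002]
ft_force: [0.2, -0.1, 0.6]
opening: -0.001
time_s: 35.12
ee_pos: [0.4969, -0.0205, 0.1502]
eef_rot: [-0.604, 3.079, 0.001]
ft_force: [0.1, 0.0, -0.3]
opening: 0.003
35.1167 [ 0.29  0.34 -0.35  2.02  0.16  0.8   1.8 ] [ 0.4969 -0.0205  0.1502] [ 0.1  0.  -0.3] 0.0027712785578553217
[[-0.926 -0.378  0.004]
 [-0.378  0.926  0.002]
 [-0.004 -0.    -1.   ]]
rot to target [-0.002  0.004  0.005]
```

Expected flat at about TCP 0.147, i.e. 4 mm above the end flaps.

```bash
python3 -m jog '{"travel":[[0,0,-1],[0,0,-2],[0,0,-2]],"rot":[[0,0,0],[0,0,0],[0,0,0]],"claw":[0,0,0]}'
python3 -m jog '{"travel":[[0,0,-1],[0,0,-1],[0,0,-1]],"rot":[[0,0,0],[0,0,0],[0,0,0]],"claw":[0,0,0]}'
```

```text
time_s: 35.37
ee_pos: [0.497, -0.0204, 0.1483]
eef_rot: [-0.604, 3.078, 0.001]
ft_force: [0.2, -0.0, 0.2]
opening: -0.001
time_s: 35.62
ee_pos: [0.497, -0.0204, 0.1473]
eef_rot: [-0.605, 3.079, 0.001]
ft_force: [0.1, -0.4, 0.1]
opening: 0.002
```

```bash
python3 -m jog '{"travel":[[0,0,-1],[0,0,-1],[0,0,-1]],"rot":[[0,0,0],[0,0,0],[0,0,0]],"claw":[0,0,0]}'
```

```text
time_s: 35.87
ee_pos: [0.497, -0.0204, 0.147]
eef_rot: [-0.605, 3.079, 0.001]
ft_force: [-2.2, -0.5, 7.6]
opening: 0.001
```

```bash
python3 -m jog '{"travel":[[0,0,12],[0,0,45],[0,0,80],[10,4,100],[35,15,100],[65,27,100],[95,40,100],[118,49,100],[128,53,95],[128,53,65],[128,53,35],[128,53,17]],"rot":[[0,0,0],[0,0,0],[0,0,0],[0,0,0],[0,0,0],[0,0,0],[0,0,0],[0,0,0],[0,0,0],[0,0,0],[0,0,0],[0,0,0]],"claw":[0,0,0,0,0,0,0,0,0,0,0,0]}'
python3 pose.py 202.5 90
```

```text
time_s: 36.87
ee_pos: [0.6227, 0.0322, 0.1597]
eef_rot: [0.605, -3.082, -0.002]
ft_force: [-0.6, -0.8, -0.9]
opening: 0.006
36.8667 [ 0.17  0.54 -0.35  1.7   0.22  0.95  1.69] [0.6227 0.0322 0.1597] [-0.6 -0.8 -0.9] 0.0057432644162839245
[[-0.926 -0.378 -0.001]
 [-0.378  0.926  0.001]
 [ 0.     0.001 -1.   ]]
rot to target [-0.001 -0.001  0.005]
```

```bash
python3 -m jog '{"travel":[[-9,-4,3],[-18,-8,3],[-27,-12,3],[-36,-15,3],[-45,-19,3],[-54,-23,3],[-63,-27,3],[-72,-31,3],[-81,-35,3],[-90,-39,3],[-99,-42,3],[-103,-44,3]],"rot":[[0,0,0],[0,0,0],[0,0,0],[0,0,0],[0,0,0],[0,0,0],[0,0,0],[0,0,0],[0,0,0],[0,0,0],[0,0,0],[0,0,0]],"claw":[0,0,0,0,0,0,0,0,0,0,0,0]}'
python3 -m jog '{"travel":[[0,0,-3],[0,0,-6],[0,0,-8],[0,0,-8]],"rot":[[0,0,0],[0,0,0],[0,0,0],[0,0,0]],"claw":[0,0,0,0]}'
python3 pose.py 202.5 90
```

```text
time_s: 37.87
ee_pos: [0.5201, -0.0121, 0.1661]
eef_rot: [-0.604, 3.08, 0.001]
ft_force: [1.1, 0.0, 0.6]
opening: 0.003
time_s: 38.2
ee_pos: [0.522, -0.0112, 0.1577]
eef_rot: [-0.605, 3.079, 0.002]
ft_force: [-0.5, 1.0, -0.7]
opening: -0.0
38.2 [ 0.28  0.38 -0.37  1.95  0.18  0.84  1.77] [ 0.522  -0.0112  0.1577] [-0.5  1.  -0.7] -0.0001992744175858241
[[-0.926 -0.378  0.003]
 [-0.378  0.926  0.002]
 [-0.004  0.001 -1.   ]]
rot to target [-0.002  0.003  0.005]
```

Expected stop at about TCP 0.151.

```bash
python3 -m jog '{"travel":[[0,0,-2],[0,0,-4],[0,0,-5],[0,0,-5]],"rot":[[0,0,0],[0,0,0],[0,0,0],[0,0,0]],"claw":[0,0,0,0]}'
python3 -m jog '{"travel":[[0,0,-1],[0,0,-1],[0,0,-1]],"rot":[[0,0,0],[0,0,0],[0,0,0]],"claw":[0,0,0]}'
```

```text
time_s: 38.53
ee_pos: [0.522, -0.0112, 0.1531]
eef_rot: [-0.605, 3.079, 0.002]
ft_force: [-0.6, -0.1, 0.3]
opening: -0.002
time_s: 38.78
ee_pos: [0.5221, -0.0113, 0.1524]
eef_rot: [-0.605, 3.078, 0.001]
ft_force: [0.5, -0.0, 0.2]
opening: 0.001
```

```bash
python3 -m jog '{"travel":[[0,0,-1],[0,0,-1],[0,0,-1]],"rot":[[0,0,0],[0,0,0],[0,0,0]],"claw":[0,0,0]}'
```

```text
time_s: 39.03
ee_pos: [0.5221, -0.0113, 0.1514]
eef_rot: [-0.604, 3.078, 0.001]
ft_force: [-0.2, 0.3, 0.5]
opening: 0.0
```

```bash
python3 -m jog '{"travel":[[0,0,-1],[0,0,-1.5],[0,0,-1.5]],"rot":[[0,0,0],[0,0,0],[0,0,0]],"claw":[0,0,0]}'
```

```text
time_s: 39.28
ee_pos: [0.5222, -0.0114, 0.1509]
eef_rot: [-0.604, 3.078, 0.0]
ft_force: [-3.3, 0.6, 9.6]
opening: 0.005
```

Flat stop reached at 0.151. Retreating, then a final look.

```bash
python3 -m jog '{"travel":[[0,0,10],[0,0,40],[0,0,75],[0,0,110],[0,40,120],[0,80,120],[0,120,120],[0,160,120],[0,190,120],[0,200,120],[0,200,120],[0,200,120]],"rot":[[0,0,0],[0,0,0],[0,0,0],[0,0,0],[0,0,0],[0,0,0],[0,0,0],[0,0,0],[0,0,0],[0,0,0],[0,0,0],[0,0,0]],"claw":[0,0,0,0,0,0,0,0,0,0,0,0]}'
python3 - <<'E'
from h import *
shot("wrist","w9");shot("side","d9");shot("scene","s9");print(manip.sense()["ft_force"])
o=np.zeros((600,800,3),np.uint8)
b=cv2.imread('pics/d9.png');o[:300,:400]=cv2.resize(b,(400,300));o[:300,400:]=cv2.resize(cv2.imread('pics/s9.png'),(400,300))
o[300:,:300]=cv2.resize(b[170:260,240:330],(300,300),interpolation=2);o[300:,300:600]=cv2.resize(cv2.imread('pics/s9.png')[165:265,250:350],(300,300),interpolation=2)
o[300:450,600:]=cv2.resize(cv2.imread('pics/w9.png'),(200,150));cv2.imwrite('pics/z9.png',o)
E
```

```text
time_s: 40.28
ee_pos: [0.5221, 0.1882, 0.27]
eef_rot: [-0.606, 3.078, 0.0]
ft_force: [0.0, -0.9, -0.1]
opening: 0.003
[-0.6348209  -0.6406389  -0.00506914]
```

View pics/z9.png

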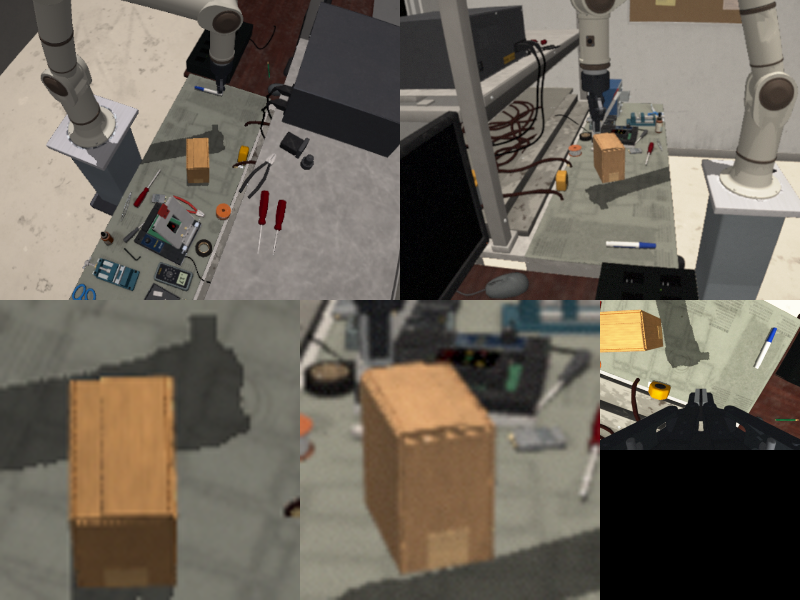

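The carton is shut flat with the long flap on top, and the robot is clear of it. Handing in.

```bash
python3 -c "
from station import manip
print(manip.finish_job())"
```

```text
the job is handed in; nothing more can be done
None
```

The module is packed and the carton is closed; I handed the job in at about 40.4 s of the 72 s allowed, and it reported no verdict.

- **Standing and packing:** I gripped the module leaning, stood it aerial end up on the bench at about (0.50, 0.20) and let go; a picture showed it standing free. I took it again from above and lowered it to the pocket floor. It touched at TCP z 0.1006, as predicted, with no sideways jamming. After release, a picture showed it upright in the foam.
- **Closing:** I folded the +y end flap, then the -y end flap, then the short wide flap, then the long wide flap. Each was pressed until it stopped, at TCP z 0.143, 0.143, 0.147 and 0.151. Those steps match the stacked hinge heights.
- **Last check:** The final pictures show the lid flat with the long flap on top and the robot clear of the carton. The other bench items look unmoved by eye; I did not measure them. The highest force I saw was about 14 N, read only at the end of each move.
- **What went wrong:** My first direction for tilting the module upright ran into the limits of joints 6 and 7. I fitted the arm's geometry from a few poses, turned the module the other way and stood it from there. No checks failed after that.

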